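# Stock the reagent rack and hold the test paddle in the reader

## Robot

A 6-joint arm with a two-finger parallel gripper is mounted at the origin on the work surface; the furniture and walls round the work are solid. World frame = base frame: x ahead of the robot, y to its left, z up, the work surface at z = 0. Lengths are in m, angles in rad, forces in N, time in s.
With the tool pointing down it reaches from about 0.35 to 0.925 m from the base axis. Payload 6.4 kg.
Tool frame: the origin (TCP) lies at the very end of the fingers, on their centre line; the grasp point (between the pads) lies 19 mm behind it; z points along the fingers, y is the direction in which the jaws open and shut (so a half turn about z gives the same grasp; the last joint's range is limited). The gripper opens to 94 mm and grips with 3 to 60 N. Pads are 16 mm wide; open, the fingers measure 119 mm over their backs; the gripper's body (75 mm by 177 mm) begins 78 mm behind the grasp point.
Start: joints at [-1.431, 0.245, 1.558, -0, 1.339, -0.174], TCP at [0.201, -0.618, 0.205] pointing down, gripper open.
Joint ranges: [-3.13, 3.13], [-1.02, 2.26], [0.13, 2.54], [-0.95, 4.09], [0.21, 2.88], [-2.74, 2.74]. Speed limits (rad/s): [2.57, 2.57, 3.14, 3.14, 3.14, 3.14].

## Interface

Orientations are given as a 3x3 rotation matrix whose columns are the frame's x, y, z axes.
In Python, from station import r gives the robot as it stands.
- The arm moves only by the tool servo_tool, never from a script. Its arguments are lists of equal length, an entry for each row: "gripper": the opening, from 0 (shut) to 1 (fully open); "translation": the shift along the tool's x, y, z in m, a list of three; "twist": the turn, a rotation vector about the tool's x, y, z in degrees, a list of three. A call has 1 to 20 rows; each row shifts and turns the commanded pose from where the row before left it, along the tool's axes as they then stand; what a row does not reach is not made up. A row lasts 1/12 s, in which the tool goes at most 41.7 mm and 7.16 degrees, less where a joint would pass 70% of its speed; a pose out of reach is approached as far as the arm can. A call with a gripper value outside its range is refused whole. The fingers move at their own pace and stop on an object; the grip force is fixed at half the most. Time passes only in rows, so rows that do not move let the fingers close. It gives the time, the measured TCP pose, the force and the opening at its end, in the units of the state.
- r.sense(): the state, without advancing time (a new reading comes with each control period).
- r.read_camera(name): name is "side" or "top"; returns the picture (480x640x3 uint8, red, green, blue); there is no depth.
- r.camera_info(name): a dict with "K" (3x3 intrinsics, pixels), "origin" and "attitude" of the camera in the world. Camera axes: x right, y up, looking along -z (the intrinsics and any distortion apply to the point x, -y, -z); pixel columns grow to the right and rows downward; lengths in m; the calibration is good to about 2 mm. A picture is of the moment at which its call begins. camera_info takes no time and is no camera call.
- r.job_done(): hands the job in, once; it reports no verdict.
The state is a dict: "time": time; "qpos": joint angles; "joint_velocities": joint speeds; "tau": joint torques, N m; "tool_pos": TCP position; "tool_rot": TCP orientation; "force": force on the tool from outside, world axes, zero at the start; "wrist_torque": the same for the moment, N m; "finger_gap": finger opening in m.
Only numpy, scipy, OpenCV 4.12 (cv2) and the standard library are available. Lean on these libraries where they do the work, as an engineer would, in place of code of your own. Each camera call takes 0.05 s, during which the arm holds its last target.

## Task

Get the water test going: first put the two spare dropper bottles from the bench upright into the empty cups of the rack, one in each, so that all four cups hold a bottle. Then take the test paddle from its stand by the blue handle, pass its blade down through the slot on top of the reader until the top edge of the slot's black lips is within the orange band, and finish while still holding it there upright, not letting it go or rest on the bottom. Leave the roll of tape where it lies.

Things in the scene. Friction and masses are not known exactly. Their poses are not given: they have to be found in the camera images.
- bottle_1_mid (a point): amber glass dropper bottle, all four alike: round body 33 mm in diameter, straight-sided up to 50 mm, narrow black dropper top, 102 mm tall overall, about 70 g; this point is on its axis, half-way up (51 mm above its base); z points up along the axis. At the start two of the four bottles stand in cups and two on the open bench
- bottle_2_mid (a point): amber glass dropper bottle, all four alike: round body 33 mm in diameter, straight-sided up to 50 mm, narrow black dropper top, 102 mm tall overall, about 70 g; this point is on its axis, half-way up (51 mm above its base); z points up along the axis. At the start two of the four bottles stand in cups and two on the open bench
- bottle_3_mid (a point): amber glass dropper bottle, all four alike: round body 33 mm in diameter, straight-sided up to 50 mm, narrow black dropper top, 102 mm tall overall, about 70 g; this point is on its axis, half-way up (51 mm above its base); z points up along the axis. At the start two of the four bottles stand in cups and two on the open bench
- bottle_4_mid (a point): amber glass dropper bottle, all four alike: round body 33 mm in diameter, straight-sided up to 50 mm, narrow black dropper top, 102 mm tall overall, about 70 g; this point is on its axis, half-way up (51 mm above its base); z points up along the axis. At the start two of the four bottles stand in cups and two on the open bench
- cup_a_mouth (a point): one of the four white square cups on the rack's tray: 50 by 50 mm outside, 24 mm tall, its square well 38 by 38 mm and 20 mm deep; this point is on its middle line at the rim, 32 mm above the bench; z up. The inner floor is 12 mm above the bench, so a seated bottle has its mid point 31 mm above this one. Cups stand in a row along y, 78 mm apart. It may be empty or hold a bottle at the start
- cup_b_mouth (a point): one of the four white square cups on the rack's tray: 50 by 50 mm outside, 24 mm tall, its square well 38 by 38 mm and 20 mm deep; this point is on its middle line at the rim, 32 mm above the bench; z up. The inner floor is 12 mm above the bench, so a seated bottle has its mid point 31 mm above this one. Cups stand in a row along y, 78 mm apart. It may be empty or hold a bottle at the start
- cup_c_mouth (a point): one of the four white square cups on the rack's tray: 50 by 50 mm outside, 24 mm tall, its square well 38 by 38 mm and 20 mm deep; this point is on its middle line at the rim, 32 mm above the bench; z up. The inner floor is 12 mm above the bench, so a seated bottle has its mid point 31 mm above this one. Cups stand in a row along y, 78 mm apart. It may be empty or hold a bottle at the start
- cup_d_mouth (a point): one of the four white square cups on the rack's tray: 50 by 50 mm outside, 24 mm tall, its square well 38 by 38 mm and 20 mm deep; this point is on its middle line at the rim, 32 mm above the bench; z up. The inner floor is 12 mm above the bench, so a seated bottle has its mid point 31 mm above this one. Cups stand in a row along y, 78 mm apart. It may be empty or hold a bottle at the start
- paddle_handle (a point): test paddle (about 50 g) standing upright in its grey stand: blue ribbed handle 30 mm (x) by 18 mm (y) by 50 mm tall, with a flat blade below it. This point is the handle's centre, 25 mm below its top, 125 mm above the blade's tip; z up, x across the width, y through the thickness. Best gripped across y
- paddle_tip (a point): lower tip of the paddle's blade, on its centre line; axes as paddle_handle. The blade is 24 mm (x) by 6 mm (y) by 100 mm long, white, with an orange band from 30 to 60 mm above the tip; its last 8 mm are only 18 by 4 mm
- stand_top (a point): top of the paddle's stand, a fixed grey block 56 by 36 mm on a black foot 90 by 70 mm, 46 mm tall; its pocket, 26 mm (x) by 8 mm (y), is 38 mm deep, so the blade must be lifted straight up at least 40 mm to leave it
- reader_slot (a point): centre of the slot in the top of a fixed white and grey box (120 mm x, 96 mm y), at the top edge of the slot's black sloping lips, 92 mm above the bench; x along the slot, y across, z up. The lips open to 42 by 24 mm and narrow over 8 mm to the slot, 26 by 8 mm (2 mm more than the blade each way) and 14 mm long; then a chamber 40 by 22 mm down to a floor 84 mm below this point
- tape: roll of grey tape, 100 mm across, 48 mm tall, lying flat, loose, at the right near the reader; origin at the centre of its underside. A bystander
There are look-alikes about, which are no part of the job. Leave any green or red look-alike of the part that bears paddle_handle alone. Leave any red or yellow look-alike of the part that bears bottle_2_mid alone.

How it is judged:
On the way:
1. all four cups hold an upright, released bottle (((horizontal distance between bottle_1_mid and cup_a_mouth below 0.008 m and z of bottle_1_mid in the frame of cup_a_mouth below 0.035 m and angle between bottle_1_mid's own z axis and vertical below 0.15 rad and contact force between the fingers and bottle_1 below 0.1 N) or (horizontal distance between bottle_2_mid and cup_a_mouth below 0.008 m and z of bottle_2_mid in the frame of cup_a_mouth below 0.035 m and angle between bottle_2_mid's own z axis and vertical below 0.15 rad and contact force between the fingers and bottle_2 below 0.1 N) or (horizontal distance between bottle_3_mid and cup_a_mouth below 0.008 m and z of bottle_3_mid in the frame of cup_a_mouth below 0.035 m and angle between bottle_3_mid's own z axis and vertical below 0.15 rad and contact force between the fingers and bottle_3 below 0.1 N) or (horizontal distance between bottle_4_mid and cup_a_mouth below 0.008 m and z of bottle_4_mid in the frame of cup_a_mouth below 0.035 m and angle between bottle_4_mid's own z axis and vertical below 0.15 rad and contact force between the fingers and bottle_4 below 0.1 N)) and ((horizontal distance between bottle_1_mid and cup_b_mouth below 0.008 m and z of bottle_1_mid in the frame of cup_b_mouth below 0.035 m and angle between bottle_1_mid's own z axis and vertical below 0.15 rad and contact force between the fingers and bottle_1 below 0.1 N) or (horizontal distance between bottle_2_mid and cup_b_mouth below 0.008 m and z of bottle_2_mid in the frame of cup_b_mouth below 0.035 m and angle between bottle_2_mid's own z axis and vertical below 0.15 rad and contact force between the fingers and bottle_2 below 0.1 N) or (horizontal distance between bottle_3_mid and cup_b_mouth below 0.008 m and z of bottle_3_mid in the frame of cup_b_mouth below 0.035 m and angle between bottle_3_mid's own z axis and vertical below 0.15 rad and contact force between the fingers and bottle_3 below 0.1 N) or (horizontal distance between bottle_4_mid and cup_b_mouth below 0.008 m and z of bottle_4_mid in the frame of cup_b_mouth below 0.035 m and angle between bottle_4_mid's own z axis and vertical below 0.15 rad and contact force between the fingers and bottle_4 below 0.1 N)) and ((horizontal distance between bottle_1_mid and cup_c_mouth below 0.008 m and z of bottle_1_mid in the frame of cup_c_mouth below 0.035 m and angle between bottle_1_mid's own z axis and vertical below 0.15 rad and contact force between the fingers and bottle_1 below 0.1 N) or (horizontal distance between bottle_2_mid and cup_c_mouth below 0.008 m and z of bottle_2_mid in the frame of cup_c_mouth below 0.035 m and angle between bottle_2_mid's own z axis and vertical below 0.15 rad and contact force between the fingers and bottle_2 below 0.1 N) or (horizontal distance between bottle_3_mid and cup_c_mouth below 0.008 m and z of bottle_3_mid in the frame of cup_c_mouth below 0.035 m and angle between bottle_3_mid's own z axis and vertical below 0.15 rad and contact force between the fingers and bottle_3 below 0.1 N) or (horizontal distance between bottle_4_mid and cup_c_mouth below 0.008 m and z of bottle_4_mid in the frame of cup_c_mouth below 0.035 m and angle between bottle_4_mid's own z axis and vertical below 0.15 rad and contact force between the fingers and bottle_4 below 0.1 N)) and ((horizontal distance between bottle_1_mid and cup_d_mouth below 0.008 m and z of bottle_1_mid in the frame of cup_d_mouth below 0.035 m and angle between bottle_1_mid's own z axis and vertical below 0.15 rad and contact force between the fingers and bottle_1 below 0.1 N) or (horizontal distance between bottle_2_mid and cup_d_mouth below 0.008 m and z of bottle_2_mid in the frame of cup_d_mouth below 0.035 m and angle between bottle_2_mid's own z axis and vertical below 0.15 rad and contact force between the fingers and bottle_2 below 0.1 N) or (horizontal distance between bottle_3_mid and cup_d_mouth below 0.008 m and z of bottle_3_mid in the frame of cup_d_mouth below 0.035 m and angle between bottle_3_mid's own z axis and vertical below 0.15 rad and contact force between the fingers and bottle_3 below 0.1 N) or (horizontal distance between bottle_4_mid and cup_d_mouth below 0.008 m and z of bottle_4_mid in the frame of cup_d_mouth below 0.035 m and angle between bottle_4_mid's own z axis and vertical below 0.15 rad and contact force between the fingers and bottle_4 below 0.1 N))), for 0.2 s.
At the end, for the whole second after the job is handed in: Each cup holds an untouched bottle on its floor (8 mm off axis at most, mid point under 35 mm above the rim, tilt under 0.15 rad). The paddle, gripped with over 1 N, has its tip 28 to 62 mm below the top of the slot's lips, within 10 mm of its centre, tilt under 0.15 rad (all of step 1 and z of paddle_tip in the frame of reader_slot between -0.062 and -0.028 m and horizontal distance between paddle_tip and reader_slot below 0.01 m and angle between paddle_tip's own z axis and vertical below 0.15 rad and contact force between the fingers and paddle above 1 N); the arm keeps its last pose, push and grip.
It fails at once if the roll of tape is shifted by more than 3 cm (distance of tape from where it was at the start of the episode above 0.03 m).
It also fails if it takes over 72 s, if anything falls off the work surface, if the arm or the gripper's body presses on something with over 40 N, if the wrist force passes 120 N, or if a joint passes its speed limit or range.

## Working session

There is one attempt and no reset: what is moved stays moved. The work goes in short steps, Python scripts to look and compute and a tool call to move; the robot and the scene stay as the last step left them, time stands still between calls to the robot, and variables do not carry over. Pictures are saved under pics/ and viewed, and the job is handed in when it is done.

Besides the shell and the picture viewer there is one more tool, called after "Call:" as a command line: name --argument value ..., lists and objects as JSON in quotes. servo_tool: Moves the arm, as the interface text tells. Its arguments: {"type":"object","properties":{"gripper":{"type":"array"},"translation":{"type":"array"},"twist":{"type":"array"}},"required":["gripper","translation","twist"]}

```bash
mkdir -p pics; ls
python3 - <<'E'
from station import r
import cv2
for n in("side","top"):
    im=r.read_camera(n); cv2.imwrite(f"pics/{n}0.png",im[...,::-1]); print(n,r.camera_info(n))
print(r.sense())
E
```

```text
pics
side {'K': array([[499.09702371,   0.        , 321.05832386],
       [  0.        , 499.09702371, 235.67835925],
       [  0.        ,   0.        ,   1.        ]]), 'origin': array([1.42562554, 0.85842626, 0.8860484 ]), 'attitude': array([[-0.69215955, -0.39078657,  0.6067957 ],
       [ 0.72172406, -0.38108841,  0.5778287 ],
       [ 0.00543511,  0.8378887 ,  0.54581405]])}
top {'K': array([[461.75866076,   0.        , 322.69669185],
       [  0.        , 461.75866076, 243.68208385],
       [  0.        ,   0.        ,   1.        ]]), 'origin': array([0.33175124, 0.02958402, 1.23951248]), 'attitude': array([[-0.00220895,  0.98107898, -0.19359534],
       [-0.99988437, -0.0050797 , -0.01433351],
       [-0.01504571,  0.19354129,  0.98097676]])}
{'time': 0.1, 'qpos': array([-1.43110473e+00,  2.45735308e-01,  1.55886305e+00, -1.34395398e-07,
        1.33871169e+00, -1.74104201e-01]), 'joint_velocities': array([-0.00151521, -0.00088585, -0.00324868, -0.00126204, -0.00113781,
       -0.00035486]), 'tau': array([-1.37805069e-03, -4.16916811e+01, -3.15525377e+01,  6.86617778e-02,
        3.10187764e-02, -5.27913789e-05]), 'tool_pos': array([ 0.20056389, -0.61772219,  0.20447689]), 'tool_rot': array([[ 9.51168798e-01,  3.08671121e-01, -2.39255522e-04],
       [ 3.08671070e-01, -9.51167324e-01,  1.70064649e-03],
       [ 2.97368422e-04, -1.69145313e-03, -9.99998525e-01]]), 'force': array([0.09572728, 0.65221228, 0.61811777]), 'wrist_torque': array([ 0.04627466, -0.03593837,  0.00534695]), 'finger_gap': 0.09337529336189078}
```

View pics/side0.png

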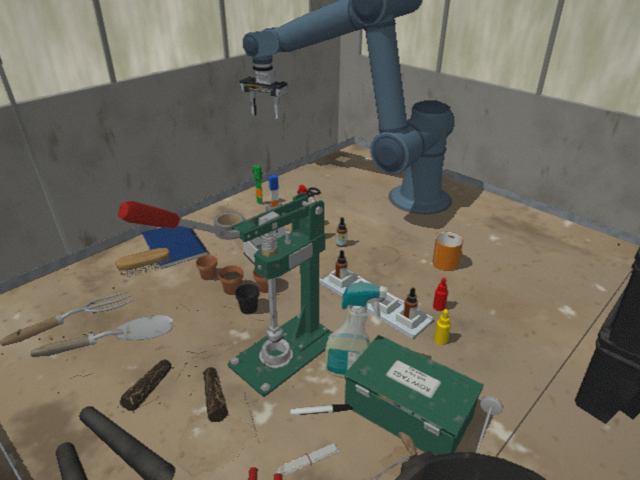

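View pics/top0.png

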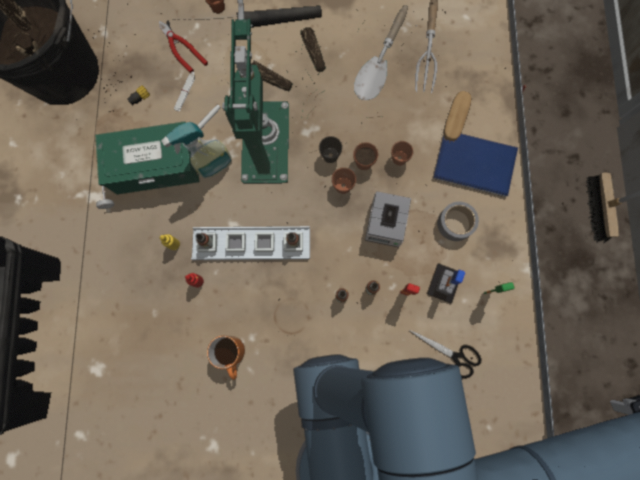

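The top view shows the rack row at (205..293, 241) with the two middle cups, at (235,242) and (264,242), empty. The spare amber bottles are at about (342,295) and (373,287), the reader is at (389,217), and the tape is at (458,221). There are three handles: blue with its stand at (450,280), red at (412,289) and green at (505,287). Red and yellow bottle look-alikes stand at the left. I'll enlarge the crops to confirm which is which.

Run:
```python
import cv2,numpy as np
t=cv2.imread("pics/top0.png"); s=cv2.imread("pics/side0.png")
a=cv2.resize(t[180:325,325:525],(800,580),interpolation=cv2.INTER_CUBIC)
b=cv2.resize(t[215:315,150:325],(800,457),interpolation=cv2.INTER_CUBIC)
c=cv2.resize(s[155:345,230:470],(758,600),interpolation=cv2.INTER_CUBIC)
for n,i in zip("abc",(a,b,c)): cv2.imwrite(f"pics/crop_{n}.png",i)
```

```text
(no output)
```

View pics/crop_a.png

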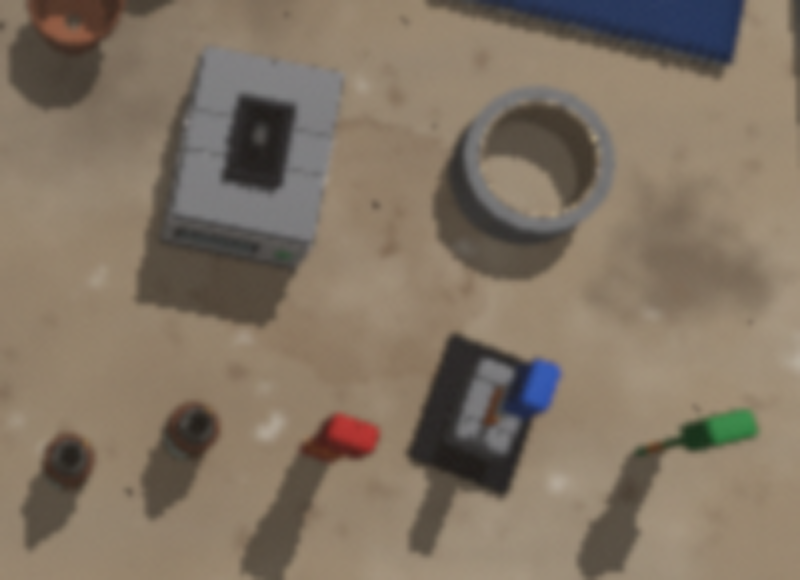

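View pics/crop_b.png

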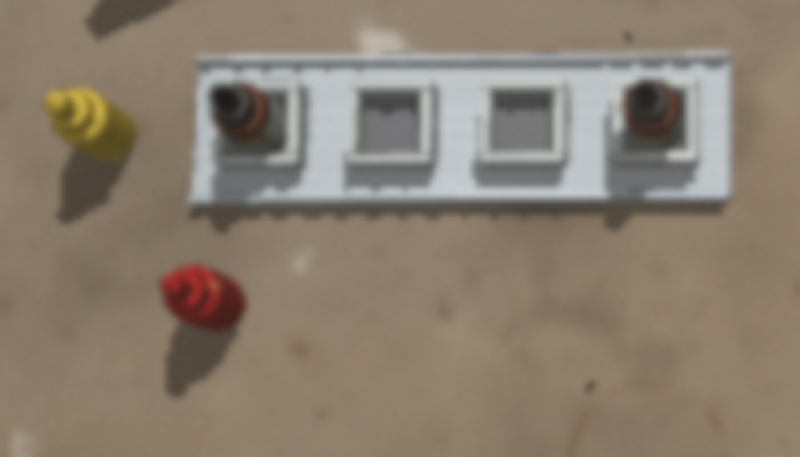

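View pics/crop_c.png

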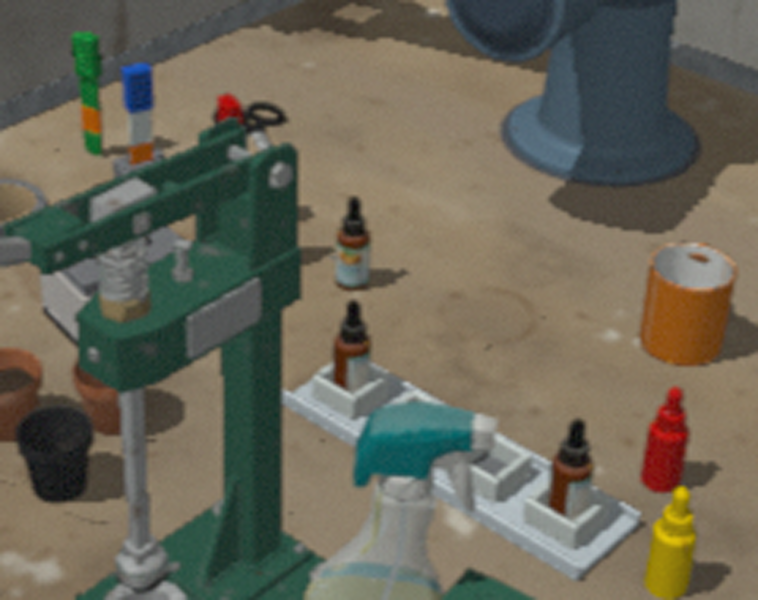

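Blue handle (450,280) is the one in the grey stand; the red (412,289) and green (505,287) ones are look-alikes. The amber bottles at (342,293) and (374,286) with black tops are the spares; the coloured bottles at (167,240) and (193,280) are look-alikes. Next I'll measure.

```bash
cat > h.py <<'E'
import numpy as np,cv2
from station import r
CI={n:r.camera_info(n) for n in("side","top")}
def ray(n,uv):
    c=CI[n];K=c["K"];d=np.array([(uv[0]-K[0,2])/K[0,0],-(uv[1]-K[1,2])/K[1,1],-1.]);return c["origin"],c["attitude"]@d
def onz(n,uv,z):
    o,d=ray(n,uv);return o+d*(z-o[2])/d[2]
def proj(n,p):
    c=CI[n];q=c["attitude"].T@(np.array(p)-c["origin"]);K=c["K"];return np.array([K[0,2]+K[0,0]*q[0]/-q[2],K[1,2]+K[1,1]*-q[1]/-q[2]])
def cnts(m,amin=10):
    cs,_=cv2.findContours(m.astype(np.uint8),cv2.RETR_LIST,cv2.CHAIN_APPROX_NONE)
    return [c for c in cs if cv2.contourArea(c)>amin]
E
python3 - <<'E'
from h import *
t=cv2.imread("pics/top0.png");h=cv2.cvtColor(t,cv2.COLOR_BGR2HSV);g=cv2.cvtColor(t,cv2.COLOR_BGR2GRAY)
np.set_printoptions(precision=4,suppress=True)
def sub(x0,y0,x1,y1,f=8): return cv2.resize(g[y0:y1,x0:x1],None,fx=f,fy=f,interpolation=cv2.INTER_CUBIC)
def full(c,x0,y0,f=8): return (np.asarray(c,float).reshape(-1,2)+.5)/f-.5+np.array([x0,y0])
def rect(c,x0,y0,z,tag):
    P=full(c,x0,y0); W=np.array([onz("top",p,z)[:2] for p in P]).astype(np.float32)
    (cx,cy),(w,hh),a=cv2.minAreaRect(W); print(tag,"c",round(cx,4),round(cy,4),"size",round(w,4),round(hh,4),"ang",round(a,1),"px",P.mean(0).round(1))
# cups
for k,(x0,x1) in enumerate([(222,249),(251,278)]):
    s=sub(x0,228,x1,256)
    for th in (150,165,180):
        for c in cnts(s<th,1500):
            x,y,w,hh=cv2.boundingRect(c)
            if 80<w<170 and 80<hh<170 and x>4 and y>4: rect(c,x0,228,.032,f"cup{k} th{th}")
# slot
s=sub(372,198,406,232)
for th in(60,80,95):
    for c in cnts(s<th,3000): rect(c,372,198,.092,f"slot th{th}")
# bottles
for k,(x0,y0) in enumerate([(330,281),(362,274)]):
    s=sub(x0,y0,x0+22,y0+22)
    for th in(45,55,65):
        for c in cnts(s<th,300):
            rect(c,x0,y0,.102,f"bot{k} th{th}")
# blue handle
m=cv2.inRange(h,(105,120,60),(125,255,255))[262:300,440:475]
H=cv2.resize(h,None,fx=1,fy=1)
b=cv2.resize(t[262:300,440:475],None,fx=8,fy=8,interpolation=cv2.INTER_CUBIC)
hb=cv2.cvtColor(b,cv2.COLOR_BGR2HSV)
for v in(120,150,175):
    for c in cnts(cv2.inRange(hb,(105,110,v),(125,255,255)),800): rect(c,440,262,.158,f"blue v{v}")
# stand grey block
bs=b.max(2)
# foot
s=sub(425,258,470,308)
for th in(70,80):
    for c in cnts(s<th,8000): rect(c,425,258,.004,f"foot th{th}")
cv2.imwrite("pics/slotcrop.png",cv2.resize(sub(372,198,406,232,16),(544,544)))
cv2.imwrite("pics/standcrop.png",cv2.resize(t[258:308,425:470],None,fx=12,fy=12,interpolation=cv2.INTER_CUBIC)[:600])
E
```

```text
cup0 th150 c 0.5785 0.2832 size 0.0382 0.0396 ang 89.7 px [234.5 241. ]
cup0 th165 c 0.5782 0.2837 size 0.0415 0.0423 ang 89.7 px [234.4 241.1]
cup1 th150 c 0.5791 0.205 size 0.0381 0.0382 ang 89.7 px [263.7 240.6]
cup1 th165 c 0.5788 0.2049 size 0.041 0.0403 ang 89.7 px [263.7 240.6]
slot th60 c 0.6313 -0.1239 size 0.0358 0.0557 ang 78.0 px [389.3 215.4]
slot th80 c 0.6312 -0.1238 size 0.0388 0.0592 ang 77.9 px [389.2 215.3]
slot th95 c 0.6311 -0.1237 size 0.0411 0.0618 ang 77.9 px [389.2 215.3]
bot0 th45 c 0.4308 -0.0011 size 0.0099 0.0113 ang 44.6 px [342.1 293.7]
bot0 th55 c 0.4243 -0.0011 size 0.0218 0.0251 ang 48.8 px [341.4 296.3]
bot0 th65 c 0.4245 -0.0007 size 0.0251 0.0284 ang 50.0 px [341.3 296.3]
bot1 th45 c 0.4498 -0.0802 size 0.0092 0.0132 ang 67.9 px [374.1 285.7]
bot1 th55 c 0.4463 -0.0761 size 0.0242 0.0267 ang 51.5 px [372.2 288. ]
bot1 th65 c 0.4458 -0.0759 size 0.0271 0.0297 ang 48.8 px [372.  287.7]
blue v120 c 0.467 -0.276 size 0.0155 0.0271 ang 68.8 px [459.8 275.7]
blue v150 c 0.4676 -0.2772 size 0.0137 0.0249 ang 68.6 px [460.2 275.4]
foot th70 c 0.4722 -0.2874 size 0.0411 0.0602 ang 67.5 px [446.9 281.7]
foot th70 c 0.4651 -0.2774 size 0.0727 0.0919 ang 68.1 px [443.9 283.5]
foot th80 c 0.4758 -0.2794 size 0.0243 0.059 ang 62.3 px [445. 279.]
foot th80 c 0.4532 -0.2729 size 0.0747 0.1203 ang 68.0 px [442.7 286.4]
```

View pics/standcrop.png

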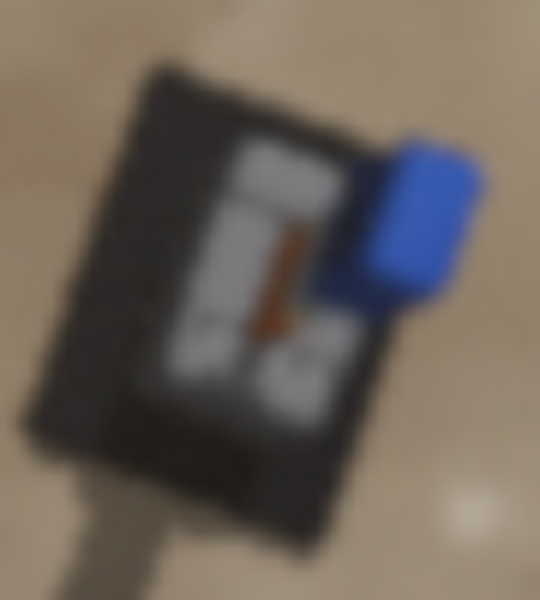

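View pics/slotcrop.png

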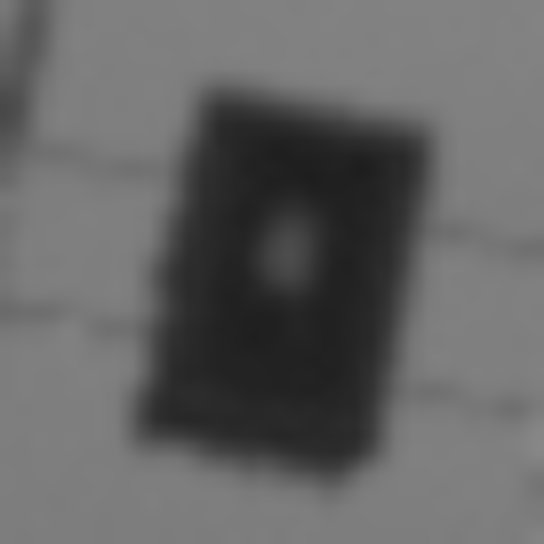

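The cup wells come out at the right size (38–40 mm) and 78 mm apart. The stand foot measures 73×92 mm against a stated 70×90, and its centre agrees with the blue handle to 2 mm. Next I'll check the bottles by overlaying their outlines.

Run:
```python
from h import *
f=5
ov=[]
B=[(.4308,-.0011),(.4498,-.0802)]
for n,(x0,y0,w,hh) in (("top",(322,265,80,55)),("side",(310,205,80,55))):
    im=cv2.imread(f"pics/{n}0.png"); b=cv2.resize(im[y0:y0+hh,x0:x0+w],None,fx=f,fy=f,interpolation=cv2.INTER_CUBIC)
    for p in B:
        for z,rr,col in((0,.0165,(0,255,0)),(.05,.0165,(0,255,255)),(.102,.004,(0,0,255))):
            q=[((proj(n,(p[0]+rr*np.cos(a),p[1]+rr*np.sin(a),z))-(x0,y0)+.5)*f-.5) for a in np.linspace(0,6.28,30)]
            cv2.polylines(b,[np.int32(q)],True,col,1)
    ov.append(cv2.resize(b,(600,412)) if 0 else b)
cv2.imwrite("pics/botov.png",np.vstack(ov))
for p in B: print(proj("side",(*p,.05)))
```

```text
[341.47990381 230.61106833]
[319.00454283 223.59212099]
```

View pics/botov.png

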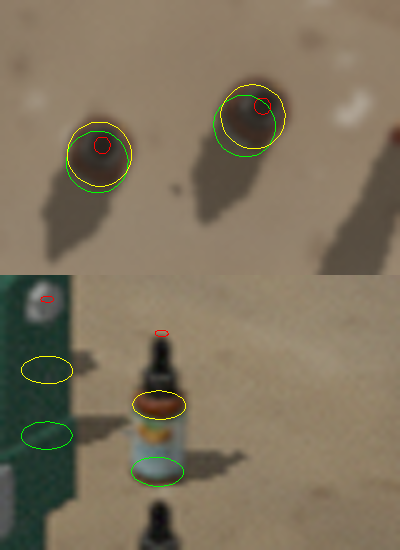

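Call:
servo_tool --gripper '[1,1,1,1,1,1,1,1,1,1,1,1]' --translation '[[0,0,0],[0,0,0],[0,0,0],[0,0,0],[0,0,0],[0,0,0],[0,0,0],[0,0,0],[0,0,0],[0,0,0],[0,0,0],[0,0,0]]' --twist '[[0,0,-6.5],[0,0,-6.5],[0,0,-6.5],[0,0,-6.5],[0,0,-6.5],[0,0,-6.5],[0,0,-6.5],[0,0,-6.5],[0,0,-6.5],[0,0,-6.5],[0,0,-7],[0,0,0]]'

```text
time: 1.1
tool_pos: [0.2006, -0.6179, 0.2048]
tool_rot: [[-0.002, 1.0, -0.0], [1.0, 0.002, 0.001], [0.001, -0.0, -1.0]]
force: [0.1, -0.2, -0.1]
finger_gap: 0.0937
```

Call:
servo_tool --gripper '[1,1,1,1,1,1,1,1,1,1,1,1,1,1,1,1,1,1,1,1]' --translation '[[0.034,0.0125,0],[0.034,0.0125,0],[0.034,0.0125,0],[0.034,0.0125,0],[0.034,0.0125,0],[0.034,0.0125,0],[0.034,0.0125,0],[0.034,0.0125,0],[0.034,0.0125,0],[0.034,0.0125,0],[0.034,0.0125,0],[0.034,0.0125,0],[0.034,0.0125,0],[0.034,0.0125,0],[0.034,0.0125,0],[0.034,0.0125,0],[0.034,0.0125,0],[0.034,0.0125,0],[0.005,0.005,0],[0,0,0]]' --twist '[[0,0,0],[0,0,0],[0,0,0],[0,0,0],[0,0,0],[0,0,0],[0,0,0],[0,0,0],[0,0,0],[0,0,0],[0,0,0],[0,0,0],[0,0,0],[0,0,0],[0,0,0],[0,0,0],[0,0,0],[0,0,0],[0,0,0],[0,0,0]]'

```text
time: 2.77
tool_pos: [0.4312, 0.0003, 0.2053]
tool_rot: [[-0.001, 1.0, -0.0], [1.0, 0.001, 0.0], [0.0, -0.0, -1.0]]
force: [-0.9, -0.9, -0.4]
finger_gap: 0.0938
```

Call:
servo_tool --gripper '[1,1,1,1,1,1,1,0,0,0,0,0,0,0,0]' --translation '[[-0.001,0,0.03],[0,0,0.035],[0,0,0.035],[0,0,0.035],[0,0,0.03],[0,0,0.013],[0,0,0],[0,0,0],[0,0,0],[0,0,0],[0,0,0],[0,0,0],[0,0,0],[0,0,0],[0,0,0]]' --twist '[[0,0,0],[0,0,0],[0,0,0],[0,0,0],[0,0,0],[0,0,0],[0,0,0],[0,0,0],[0,0,0],[0,0,0],[0,0,0],[0,0,0],[0,0,0],[0,0,0],[0,0,0]]'

```text
time: 4.02
tool_pos: [0.431, -0.0023, 0.0276]
tool_rot: [[0.0, 1.0, 0.0], [1.0, -0.0, -0.0], [-0.0, 0.0, -1.0]]
force: [-0.4, 1.0, -1.0]
finger_gap: 0.044
```

Call:
servo_tool --gripper '[0,0,0,0,0,0,0,0,0]' --translation '[[0,0,0],[0,0,0],[0,0,0],[0,0,0],[0,0,0],[0,0,0],[0,0,-0.015],[0,0,-0.025],[0,0,0]]' --twist '[[0,0,0],[0,0,0],[0,0,0],[0,0,0],[0,0,0],[0,0,0],[0,0,0],[0,0,0],[0,0,0]]'

```text
time: 4.77
tool_pos: [0.4336, -0.003, 0.0709]
tool_rot: [[0.0, 1.0, 0.007], [1.0, -0.0, -0.002], [-0.002, 0.007, -1.0]]
force: [0.4, -0.3, -0.3]
finger_gap: 0.0318
```

Call:
servo_tool --gripper '[0,0,0,0,0,0,0,0,0,0,0,0,0,0]' --translation '[[0,0,-0.02],[0,0,-0.03],[0,0,-0.03],[0,0,-0.03],[0.015,0.01,-0.01],[0.03,0.02,0],[0.03,0.02,0],[0.03,0.02,0],[0.03,0.02,0],[0.03,0.02,0],[0.025,0.02,0],[0.015,0.016,0],[0,0,0],[0,0,0]]' --twist '[[0,0,0],[0,0,0],[0,0,0],[0,0,0],[0,0,0],[0,0,0],[0,0,0],[0,0,0],[0,0,0],[0,0,0],[0,0,0],[0,0,0],[0,0,0],[0,0,0]]'

```text
time: 5.93
tool_pos: [0.5767, 0.2031, 0.1858]
tool_rot: [[-0.001, 1.0, -0.002], [1.0, 0.001, -0.001], [-0.001, -0.002, -1.0]]
force: [0.6, -0.8, -0.6]
finger_gap: 0.0316
```

Run:
```python
from h import *
s=r.sense();print(s['tool_pos'],s['force'],s['finger_gap'])
i=r.read_camera("side")[...,::-1];cv2.imwrite("pics/side1.png",i);
cv2.imwrite("pics/side1c.png",cv2.resize(i[130:330,290:490],(600,600),interpolation=cv2.INTER_CUBIC))
p=s['tool_pos'];print(proj("side",(.579,.205,.012)),proj("side",p))
```

```text
[0.57674776 0.20309788 0.18581501] [ 0.6310174  -0.77796614 -0.55373135] 0.031605828687619984
[361.05419673 291.29831625] [364.39301209 237.73174355]
```

View pics/side1c.png

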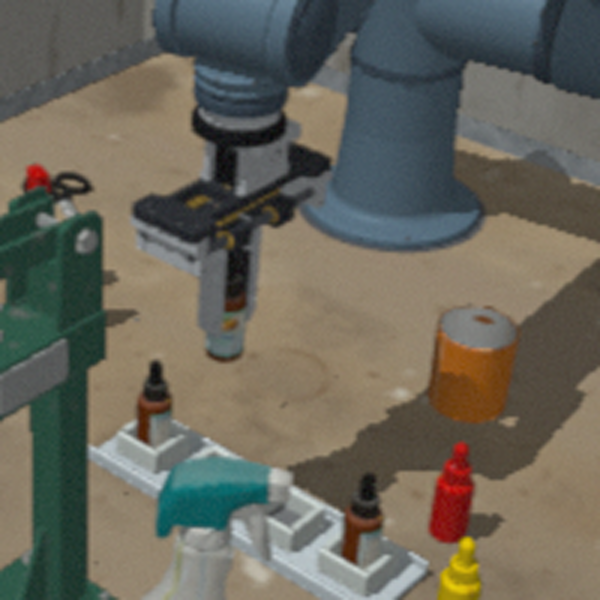

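Run:
```python
from h import *
i=cv2.imread("pics/side1.png")
c=cv2.resize(i[225:260,345:385],None,fx=15,fy=15,interpolation=cv2.INTER_CUBIC)
for dy,col in((0.,(0,255,0)),(.0015,(0,255,255))):
  for z in(.158,.17):
    q=[((proj("side",(.5767+.0165*np.cos(a),.2031+dy+.0165*np.sin(a),z))-(345,225)+.5)*15-.5) for a in np.linspace(0,6.28,40)]
    cv2.polylines(c,[np.int32(q)],True,col,1)
cv2.imwrite("pics/base1.png",c)
```

```text
(no output)
```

View pics/base1.png

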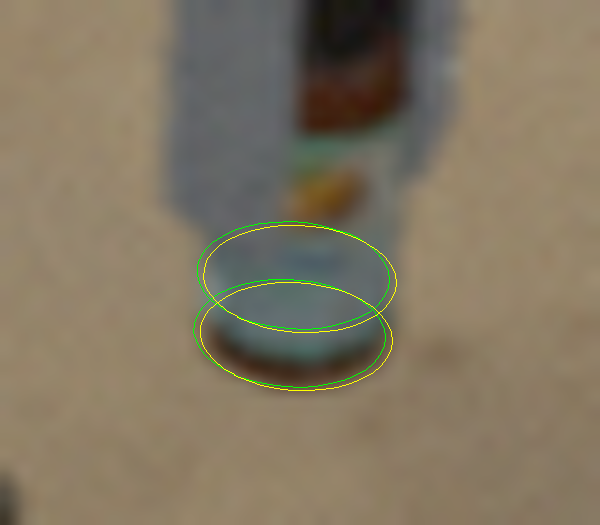

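Call:
servo_tool --gripper '[0,0,0,0,0,0,0]' --translation '[[0.001,0.002,0.01],[0,0,0.03],[0,0,0.035],[0,0,0.03],[0,0,0.014],[0,0,0],[0,0,0]]' --twist '[[0,0,0],[0,0,0],[0,0,0],[0,0,0],[0,0,0],[0,0,0],[0,0,0]]'

```text
time: 6.57
tool_pos: [0.5787, 0.2031, 0.0684]
tool_rot: [[0.001, 1.0, -0.001], [1.0, -0.001, -0.0], [-0.0, -0.001, -1.0]]
force: [-0.2, 0.1, -0.5]
finger_gap: 0.0315
```

Run:
```python
from h import *
s=r.sense();print(s['tool_pos'],s['force'],s['finger_gap'])
i=r.read_camera("side")[...,::-1];cv2.imwrite("pics/side2.png",i);
cv2.imwrite("pics/side2c.png",cv2.resize(i[230:330,320:440],(720,600),interpolation=cv2.INTER_CUBIC))
```

```text
[0.57871414 0.20312894 0.06840685] [-0.23394582  0.09856489 -0.45278458] 0.0314922486174401
```

View pics/side2c.png

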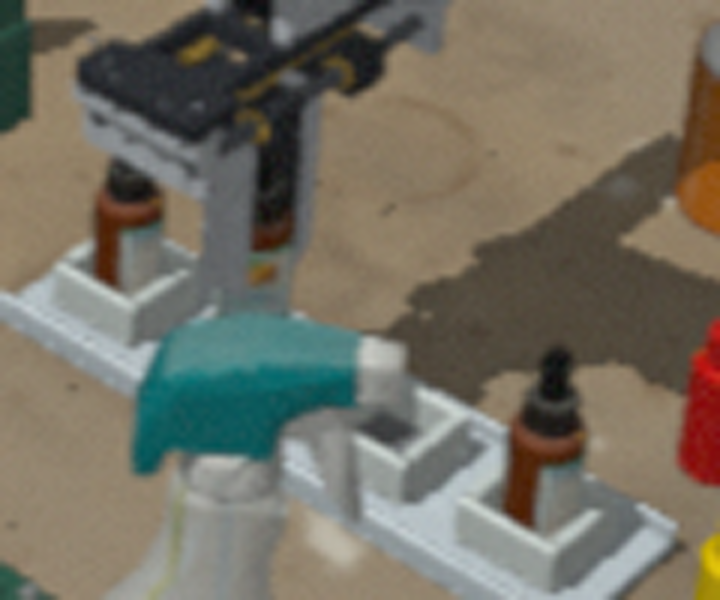

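Call:
servo_tool --gripper '[0,0,0,0,0]' --translation '[[0.0005,0,0.008],[0,0,0.008],[0,0,0.006],[0,0,0.003],[0,0,0]]' --twist '[[0,0,0],[0,0,0],[0,0,0],[0,0,0],[0,0,0]]'

```text
time: 7.03
tool_pos: [0.5824, 0.2056, 0.0528]
tool_rot: [[-0.0, 1.0, 0.005], [1.0, 0.0, 0.002], [0.002, 0.005, -1.0]]
force: [-16.9, -1.8, 40.7]
finger_gap: 0.0319
```

Call:
servo_tool --gripper '[0,0,0,0,0]' --translation '[[0,0,-0.01],[0,0,-0.02],[0,0,-0.02],[0,0,0],[0,0,0]]' --twist '[[0,0,0],[0,0,0],[0,0,0],[0,0,0],[0,0,0]]'

```text
time: 7.45
tool_pos: [0.5803, 0.2044, 0.0951]
tool_rot: [[0.0, 1.0, 0.004], [1.0, -0.0, 0.001], [0.001, 0.004, -1.0]]
force: [-0.4, -0.9, -1.5]
finger_gap: 0.0317
```

Run:
```python
from h import *
s=r.sense();print(s['tool_pos'],s['force'],s['finger_gap'])
p=s['tool_pos']
i=r.read_camera("side")[...,::-1];cv2.imwrite("pics/side3.png",i);
c=cv2.resize(i[230:330,320:440],(720,600),interpolation=cv2.INTER_CUBIC)
for n in(.0275,):
  for z in (.0,.05,.102):
    rr=.004 if z>.1 else .0165
    q=[((proj("side",(p[0]+rr*np.cos(a),p[1]+.001+rr*np.sin(a),p[2]-n+z))-(320,230)+.5)*6-.5) for a in np.linspace(0,6.28,40)]
    cv2.polylines(c,[np.int32(q)],True,(0,255,255),1)
# cup rims
for y in (.127,.205,.283,.361):
  for w in(.019,.025):
    q=[((proj("side",(.579+a*w,y+b*w,.032))-(320,230)+.5)*6-.5) for a,b in((1,1),(1,-1),(-1,-1),(-1,1))]
    cv2.polylines(c,[np.int32(q)],True,(0,0,255),1)
cv2.imwrite("pics/side3c.png",c)
```

```text
[0.58032929 0.2043711  0.09507476] [-0.44451227 -0.88157981 -1.50735325] 0.03174444025133528
```

View pics/side3c.png

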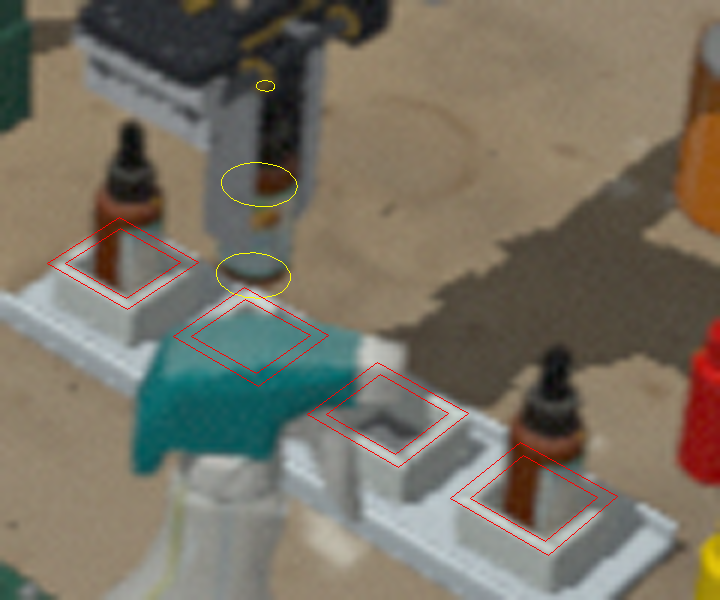

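The bottle landed on the rim: I felt 40 N, and it slipped about 6 mm up in the grip. In the side view the cups sit lower than the positions I derived from the top view, so I'll measure the rims carefully in both cameras.

Run:
```python
from h import *
i=cv2.imread("pics/side0.png")
c=cv2.resize(i[255:340,315:445],None,fx=6,fy=6,interpolation=cv2.INTER_CUBIC)
cv2.imwrite("pics/sideplain.png",c)
t=cv2.imread("pics/top0.png")
c=cv2.resize(t[222:266,186:316],None,fx=6,fy=6,interpolation=cv2.INTER_CUBIC)
cv2.imwrite("pics/topplain.png",c)
```

```text
(no output)
```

View pics/sideplain.png

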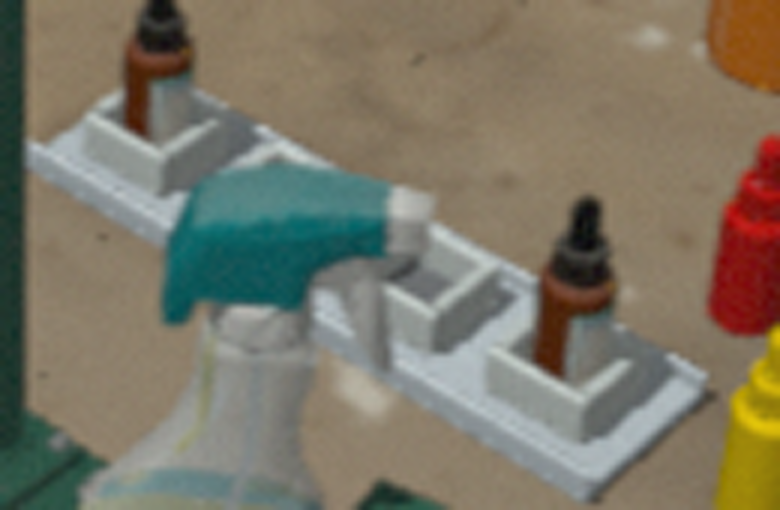

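View pics/topplain.png

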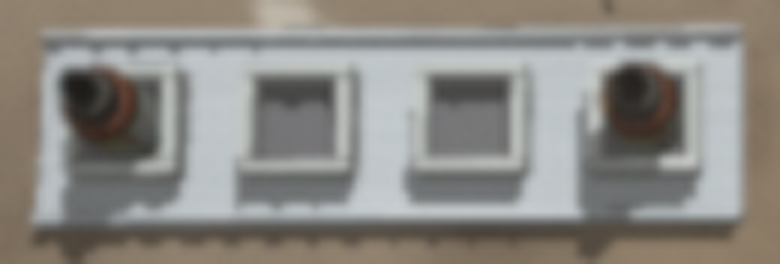

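Run:
```python
from h import *
np.set_printoptions(precision=4,suppress=True)
def S(u,v):return onz("side",((u+.5)/6-.5+315,(v+.5)/6-.5+255),.032)[:2]
h=.025
print("a L",S(85,118)-[h,-h],"near",S(162,163)-[h,h],"R",S(232,122)-[-h,h])
print("d L",S(487,352)-[h,-h],"near",S(583,407)-[h,h],"R",S(632,362)-[-h,h])
print("c near",S(433,300)-[h,h],"R",S(500,265)-[-h,h])
print("b far", S(283,145)+[h,h])
# triangulate: seated bottle tops in both
s=cv2.imread("pics/side0.png");t=cv2.imread("pics/top0.png")
# tray corners
def T(u,v,z):return onz("top",((u+.5)/6-.5+186,(v+.5)/6-.5+222),z)[:2]
print("tray top view TL,TR,BL,BR",T(43,33,.008),T(742,28,.008),T(35,222,.008),T(742,217,.008))
def S2(u,v,z):return onz("side",((u+.5)/6-.5+315,(v+.5)/6-.5+255),z)[:2]
print("tray side near,right,left", S2(585,488,.008),S2(703,380,.008),S2(28,145,.008))
# spare bottle 0 both views
print("spare top z.102: top",onz("top",(342.1,293.7),.102),"side px ->",onz("side",(310+160/5,205+(337-275)/5),.102))
```

```text
a L [0.5791 0.1318] near [0.5791 0.1301] R [0.5835 0.1331]
d L [0.5789 0.3641] near [0.5785 0.3628] R [0.5914 0.3617]
c near [0.5683 0.2774] R [0.5793 0.2842]
b far [0.5802 0.2113]
tray top view TL,TR,BL,BR [0.6232 0.4049] [0.6237 0.0843] [0.5354 0.4039] [0.5362 0.084 ]
tray side near,right,left [0.6197 0.4033] [0.5305 0.4019] [0.6152 0.0806]
spare top z.102: top [ 0.4307 -0.0012  0.102 ] side px -> [0.4356 0.0034 0.102 ]
```

Call:
servo_tool --gripper '[0,0,0,0,0,0]' --translation '[[0.03,0,0],[0.03,0,0],[0.02,0,0.015],[0,0,0.013],[0,0,0],[0,0,0]]' --twist '[[0,0,0],[0,0,0],[0,0,0],[0,0,0],[0,0,0],[0,0,0]]'

```text
time: 8.0
tool_pos: [0.5772, 0.283, 0.0628]
tool_rot: [[0.0, 1.0, -0.005], [1.0, -0.001, -0.002], [-0.002, -0.005, -1.0]]
force: [-0.2, -0.3, -0.7]
finger_gap: 0.0316
```

Run:
```python
from h import *
s=r.sense();print(s['tool_pos'],s['force'],s['finger_gap'])
p=s['tool_pos']
i=r.read_camera("side")[...,::-1];cv2.imwrite("pics/side4.png",i);
f=12;o=(365,255)
c=cv2.resize(i[255:305,365:430],None,fx=f,fy=f,interpolation=cv2.INTER_CUBIC)
cv2.imwrite("pics/side4p.png",c)
T=r.read_camera("top")[...,::-1];cv2.imwrite("pics/top4.png",T)
cv2.imwrite("pics/top4c.png",cv2.resize(T[190:310,170:330],(800,600),interpolation=cv2.INTER_CUBIC))
```

```text
[0.57724909 0.28300917 0.06282771] [-0.16436265 -0.25899171 -0.68817314] 0.031592474277754225
```

View pics/side4p.png

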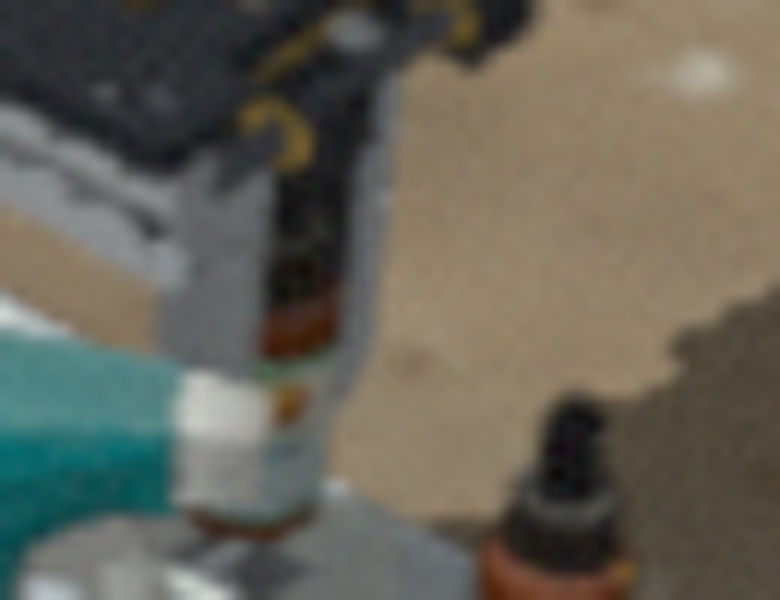

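View pics/top4c.png

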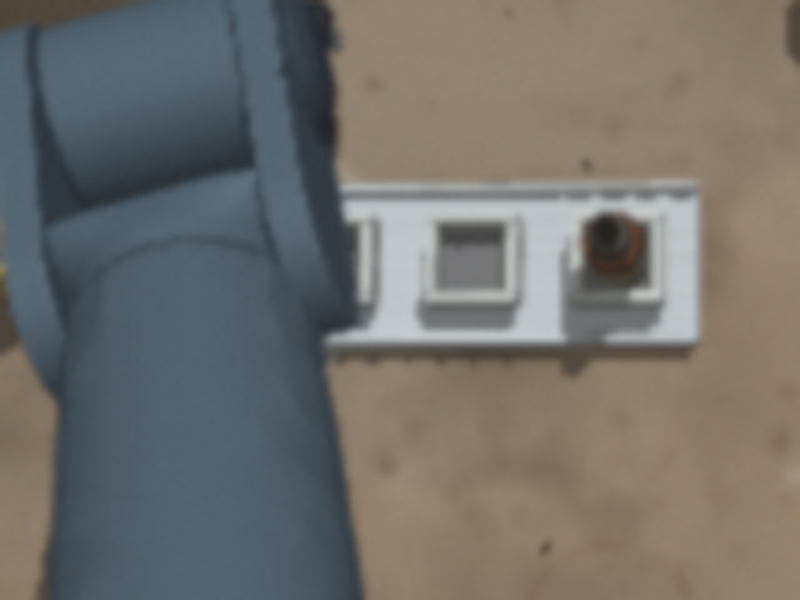

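Run:
```python
from h import *
i=cv2.imread("pics/side4.png");f=11;ox,oy=355,282
c=cv2.resize(i[oy:oy+52,ox:ox+70],None,fx=f,fy=f,interpolation=cv2.INTER_CUBIC)
cv2.imwrite("pics/side5p.png",c)
def dr(P,col): cv2.polylines(c,[np.int32([(proj("side",p)-(ox,oy)+.5)*f-.5 for p in P])],True,col,1)
C=[(.5772+.0165*np.cos(a),.284+.0165*np.sin(a),.0420) for a in np.linspace(0,6.28,60)]
dr(C,(0,255,255)); dr([(x,y,.05) for x,y,_ in C],(0,255,255))
for cy,col in((.2834,(0,0,255)),(.2862,(0,255,0))):
  for w in(.019,.025): dr([(.579+a*w,cy+b*w,.032) for a,b in((1,1),(1,-1),(-1,-1),(-1,1))],col)
cv2.imwrite("pics/side5o.png",c)
```

```text
(no output)
```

View pics/side5p.png

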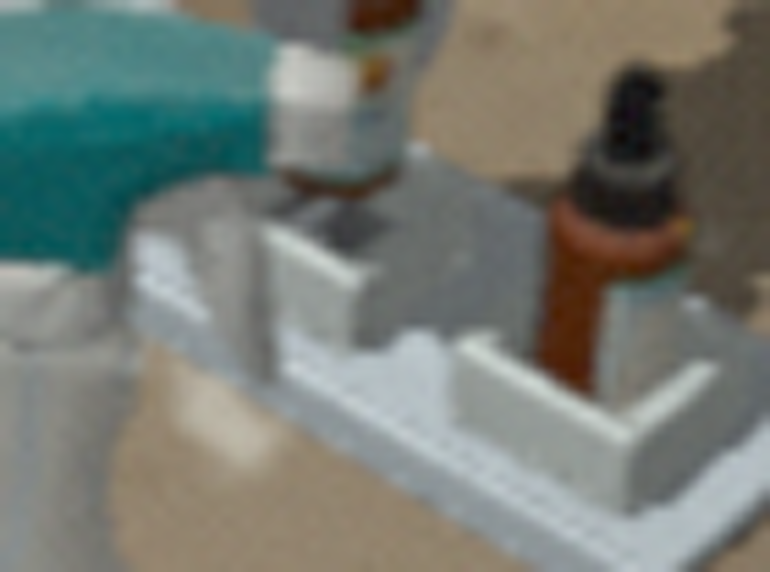

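View pics/side5o.png

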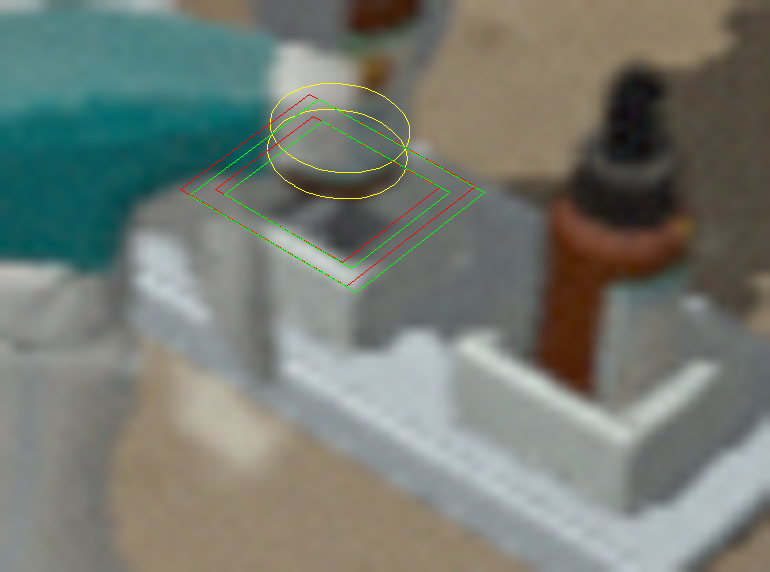

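The side view has the cup rim at y≈0.286, while the robot-known held bottle projects correctly there. So the cups are about 2.7 mm further in +y than my top-view estimate. I'll correct for that and lower gently.

Call:
servo_tool --gripper '[0,0,0,0,0,0]' --translation '[[0.002,0.002,0],[0,0,0],[0,0,0],[0,0,0.007],[0,0,0.006],[0,0,0]]' --twist '[[0,0,0],[0,0,0],[0,0,0],[0,0,0],[0,0,0],[0,0,0]]'

```text
time: 8.6
tool_pos: [0.5816, 0.2861, 0.0534]
tool_rot: [[0.0, 1.0, 0.001], [1.0, -0.0, 0.0], [0.0, 0.001, -1.0]]
force: [-2.7, -1.1, 7.1]
finger_gap: 0.0316
```

Call:
servo_tool --gripper '[0,0,0,0]' --translation '[[0,0,-0.005],[0,0,0],[0,0,0],[0,0,0]]' --twist '[[0,0,0],[0,0,0],[0,0,0],[0,0,0]]'

```text
time: 8.93
tool_pos: [0.5806, 0.286, 0.0569]
tool_rot: [[0.0, 1.0, -0.001], [1.0, -0.0, -0.0], [-0.0, -0.001, -1.0]]
force: [0.4, 0.5, -1.2]
finger_gap: 0.0319
```

Call:
servo_tool --gripper '[0,0,0,0,0,0]' --translation '[[-0.0005,-0.002,0],[0,0,0],[0,0,0.003],[0,0,0.003],[0,0,0],[0,0,0]]' --twist '[[0,0,0],[0,0,0],[0,0,0],[0,0,0],[0,0,0],[0,0,0]]'

```text
time: 9.43
tool_pos: [0.5787, 0.2855, 0.0509]
tool_rot: [[0.0, 1.0, -0.001], [1.0, -0.0, -0.0], [-0.0, -0.001, -1.0]]
force: [0.4, 0.2, -1.7]
finger_gap: 0.032
```

Call:
servo_tool --gripper '[0,0,0,0,0]' --translation '[[0,0,0.004],[0,0,0.004],[0,0,0.004],[0,0,0],[0,0,0]]' --twist '[[0,0,0],[0,0,0],[0,0,0],[0,0,0],[0,0,0]]'

```text
time: 9.85
tool_pos: [0.5787, 0.2855, 0.0389]
tool_rot: [[0.0, 1.0, -0.001], [1.0, -0.0, -0.0], [-0.0, -0.001, -1.0]]
force: [-0.1, 0.1, -0.8]
finger_gap: 0.0316
```

Call:
servo_tool --gripper '[0,0,1,1,1,1,1,1,1,1,1,1,1,1,1]' --translation '[[0,0,0.003],[0,0,0],[0,0,0],[0,0,0],[0,0,0],[0,0,0],[0,0,0],[0,0,0],[0,0,-0.02],[0,0,-0.03],[0,0,-0.035],[0,0,-0.035],[0,0,-0.03],[0,0,0],[0,0,0]]' --twist '[[0,0,0],[0,0,0],[0,0,0],[0,0,0],[0,0,0],[0,0,0],[0,0,0],[0,0,0],[0,0,0],[0,0,0],[0,0,0],[0,0,0],[0,0,0],[0,0,0],[0,0,0]]'

```text
time: 11.1
tool_pos: [0.5803, 0.286, 0.1891]
tool_rot: [[0.0, 1.0, 0.005], [1.0, -0.0, 0.001], [0.001, 0.005, -1.0]]
force: [0.8, -0.5, -0.4]
finger_gap: 0.0943
```

Run:
```python
from h import *
s=r.sense();print(s['tool_pos'],s['force'],s['finger_gap'])
i=r.read_camera("side")[...,::-1];cv2.imwrite("pics/side6.png",i);
cv2.imwrite("pics/side6c.png",cv2.resize(i[180:340,310:470],(600,600),interpolation=cv2.INTER_CUBIC))
```

```text
[0.58028693 0.28600182 0.18911054] [ 0.76432169 -0.51409783 -0.44115354] 0.094328022435131
```

View pics/side6c.png

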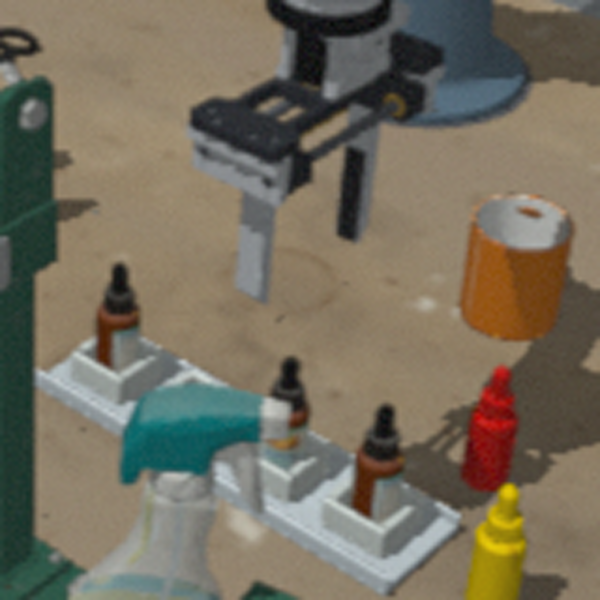

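Call:
servo_tool --gripper '[1,1,1,1,1,1,1,1,1,1,1,1,1,1,1,1,1]' --translation '[[-0.02,-0.007,0],[-0.035,-0.012,0],[-0.035,-0.012,0],[-0.035,-0.012,0],[-0.035,-0.012,0],[-0.035,-0.012,0],[-0.035,-0.013,0],[-0.035,-0.013,0],[-0.035,-0.013,0],[-0.035,-0.013,0],[-0.02,-0.007,0],[-0.01,-0.003,0],[0,0,0],[0,0,0],[0,0,0],[0,0,0],[0,0,0]]' --twist '[[0,0,0],[0,0,0],[0,0,0],[0,0,0],[0,0,0],[0,0,0],[0,0,0],[0,0,0],[0,0,0],[0,0,0],[0,0,0],[0,0,0],[0,0,0],[0,0,0],[0,0,0],[0,0,0],[0,0,0]]'

```text
time: 12.57
tool_pos: [0.4501, -0.0783, 0.1863]
tool_rot: [[-0.002, 1.0, -0.0], [1.0, 0.002, 0.0], [0.0, -0.0, -1.0]]
force: [-0.2, -0.2, 0.3]
finger_gap: 0.0939
```

Call:
servo_tool --gripper '[1,1,1,1,1,1,1,0,0,0,0,0,0,0,0,0,0,0,0]' --translation '[[-0.001,0,0.03],[0,0,0.035],[0,0,0.035],[0,0,0.035],[0,0,0.02],[0,0,0.004],[0,0,0],[0,0,0],[0,0,0],[0,0,0],[0,0,0],[0,0,0],[0,0,0],[0,0,0],[0,0,0],[0,0,0],[0,0,0],[0,0,0],[0,0,0]]' --twist '[[0,0,0],[0,0,0],[0,0,0],[0,0,0],[0,0,0],[0,0,0],[0,0,0],[0,0,0],[0,0,0],[0,0,0],[0,0,0],[0,0,0],[0,0,0],[0,0,0],[0,0,0],[0,0,0],[0,0,0],[0,0,0],[0,0,0]]'

```text
time: 14.15
tool_pos: [0.4499, -0.0804, 0.0274]
tool_rot: [[0.0, 1.0, 0.0], [1.0, -0.0, -0.0], [-0.0, 0.0, -1.0]]
force: [-0.2, 0.2, -0.0]
finger_gap: 0.0316
```

Call:
servo_tool --gripper '[0,0,0,0,0,0,0,0,0,0,0,0,0,0,0,0,0,0,0]' --translation '[[0,0,-0.02],[0,0,-0.035],[0,0,-0.035],[0,0,-0.035],[0,0,-0.02],[0.015,0.006,0],[0.03,0.013,0],[0.032,0.015,0],[0.032,0.015,0],[0.032,0.015,0],[0.032,0.015,0],[0.032,0.015,0],[0.032,0.015,0],[0.03,0.012,0],[0.015,0.006,0],[0.007,0.002,0],[0,0,0],[0,0,0],[0,0,0]]' --twist '[[0,0,0],[0,0,0],[0,0,0],[0,0,0],[0,0,0],[0,0,0],[0,0,0],[0,0,0],[0,0,0],[0,0,0],[0,0,0],[0,0,0],[0,0,0],[0,0,0],[0,0,0],[0,0,0],[0,0,0],[0,0,0],[0,0,0]]'

```text
time: 15.73
tool_pos: [0.5785, 0.2075, 0.1722]
tool_rot: [[0.001, 1.0, -0.001], [1.0, -0.001, -0.0], [-0.0, -0.001, -1.0]]
force: [0.3, -0.3, -0.7]
finger_gap: 0.0314
```

Run:
```python
from h import *
s=r.sense();print(s['tool_pos'],s['force'],s['finger_gap'])
p=s['tool_pos']
i=r.read_camera("side")[...,::-1];cv2.imwrite("pics/side7.png",i);f=11;ox,oy=335,225
c=cv2.resize(i[oy:oy+50,ox:ox+60],None,fx=f,fy=f,interpolation=cv2.INTER_CUBIC)
def dr(P,col): cv2.polylines(c,[np.int32([(proj("side",q)-(ox,oy)+.5)*f-.5 for q in P])],True,col,1)
for z in (0,.05): dr([(p[0]+.0165*np.cos(a),p[1]+.0165*np.sin(a),p[2]-.0274+z) for a in np.linspace(0,6.28,60)],(0,255,255))
cv2.imwrite("pics/side7o.png",c)
```

```text
[0.57853417 0.2074893  0.17222745] [ 0.26646137 -0.27759483 -0.71346125] 0.03142396686025594
```

View pics/side7o.png

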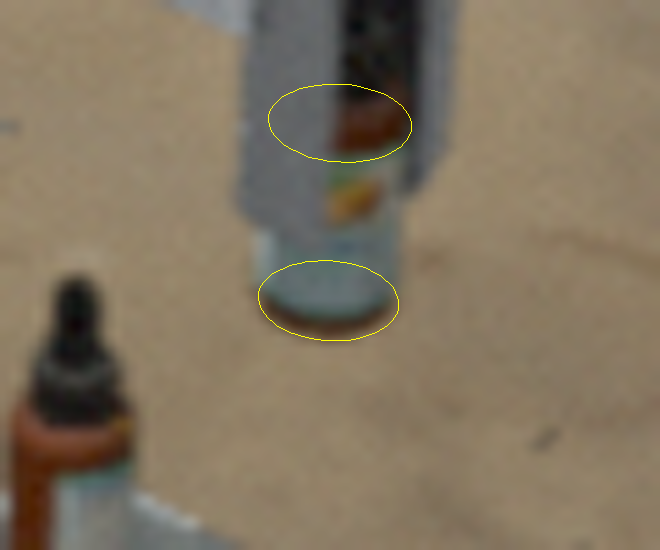

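Call:
servo_tool --gripper '[0,0,0,0,0,0,0,0]' --translation '[[0.0005,0.0005,0.015],[0,0,0.03],[0,0,0.03],[0,0,0.025],[0,0,0.009],[0,0,0],[0,0,0],[0,0,0]]' --twist '[[0,0,0],[0,0,0],[0,0,0],[0,0,0],[0,0,0],[0,0,0],[0,0,0],[0,0,0]]'

```text
time: 16.45
tool_pos: [0.5811, 0.209, 0.0658]
tool_rot: [[0.001, 1.0, 0.004], [1.0, -0.001, 0.001], [0.001, 0.004, -1.0]]
force: [-0.3, 0.6, -1.4]
finger_gap: 0.0318
```

Call:
servo_tool --gripper '[0,0,0]' --translation '[[0,0,0],[0,0,0],[0,0,0]]' --twist '[[0,0,0],[0,0,0],[0,0,0]]'

```text
time: 16.7
tool_pos: [0.5802, 0.2092, 0.0647]
tool_rot: [[0.0, 1.0, 0.002], [1.0, -0.0, 0.0], [0.0, 0.002, -1.0]]
force: [0.3, -0.4, -0.6]
finger_gap: 0.032
```

Settling slowly; adjust to (0.579, 0.208) and lower a little.

Call:
servo_tool --gripper '[0,0,0,0,0,0]' --translation '[[-0.001,-0.001,0],[0,0,0],[0,0,0.004],[0,0,0.004],[0,0,0],[0,0,0]]' --twist '[[0,0,0],[0,0,0],[0,0,0],[0,0,0],[0,0,0],[0,0,0]]'

```text
time: 17.2
tool_pos: [0.578, 0.208, 0.0548]
tool_rot: [[0.0, 1.0, -0.001], [1.0, -0.0, -0.0], [-0.0, -0.001, -1.0]]
force: [0.1, 0.0, -0.7]
finger_gap: 0.0318
```

Call:
servo_tool --gripper '[0,0,0,0,0]' --translation '[[0,0,0.005],[0,0,0.005],[0,0,0.003],[0,0,0],[0,0,0]]' --twist '[[0,0,0],[0,0,0],[0,0,0],[0,0,0],[0,0,0]]'

```text
time: 17.62
tool_pos: [0.5782, 0.208, 0.042]
tool_rot: [[0.0, 1.0, -0.001], [1.0, -0.0, -0.0], [-0.0, -0.001, -1.0]]
force: [0.1, 0.9, -0.4]
finger_gap: 0.032
```

Call:
servo_tool --gripper '[1,1,1,1,1,1,1,1,1,1,1,1,1,1,1]' --translation '[[0,0,0],[0,0,0],[0,0,0],[0,0,0],[0,0,0],[0,0,0],[0,0,-0.015],[0,0,-0.03],[0,0,-0.035],[0,0,-0.035],[0,0,-0.035],[0,0,-0.03],[0,0,0],[0,0,0],[0,0,0]]' --twist '[[0,0,0],[0,0,0],[0,0,0],[0,0,0],[0,0,0],[0,0,0],[0,0,0],[0,0,0],[0,0,0],[0,0,0],[0,0,0],[0,0,0],[0,0,0],[0,0,0],[0,0,0]]'

```text
time: 18.87
tool_pos: [0.5778, 0.208, 0.2213]
tool_rot: [[0.0, 1.0, -0.002], [1.0, -0.0, -0.0], [-0.0, -0.002, -1.0]]
force: [0.1, -0.1, -1.2]
finger_gap: 0.094
```

Call:
servo_tool --gripper '[0.6,0.6,0.6,0.6,0.6,0.6,0.6,0.6,0.6,0.6,0.6,0.6,0.6,0.6,0.6,0.6,0.6,0.6]' --translation '[[-0.02,-0.005,0],[-0.035,-0.008,0],[-0.035,-0.008,0],[-0.035,-0.008,0],[-0.035,-0.008,0],[-0.035,-0.008,0],[-0.035,-0.008,0],[-0.035,-0.008,0],[-0.035,-0.008,0],[-0.035,-0.008,0],[-0.035,-0.008,0],[-0.035,-0.008,0],[-0.035,-0.008,0],[-0.03,-0.008,0],[-0.015,-0.003,0],[0,0,0],[0,0,0],[0,0,0]]' --twist '[[0,0,0],[0,0,0],[0,0,0],[0,0,0],[0,0,0],[0,0,0],[0,0,0],[0,0,0],[0,0,0],[0,0,0],[0,0,0],[0,0,0],[0,0,0],[0,0,0],[0,0,0],[0,0,0],[0,0,0],[0,0,0]]'

```text
time: 20.37
tool_pos: [0.4663, -0.2754, 0.2214]
tool_rot: [[-0.001, 1.0, -0.001], [1.0, 0.001, 0.002], [0.002, -0.001, -1.0]]
force: [-0.4, -0.3, -0.7]
finger_gap: 0.0565
```

Run:
```python
from h import *
s=r.sense();print(s['tool_pos'],s['force'],s['finger_gap'])
i=r.read_camera("side")[...,::-1];cv2.imwrite("pics/side8.png",i)
i=r.read_camera("top")[...,::-1];cv2.imwrite("pics/top8.png",i)
a=cv2.imread("pics/side8.png")[255:340,315:445];a=cv2.resize(a,(780,510),interpolation=cv2.INTER_CUBIC);cv2.imwrite("pics/side8c.png",a)
cv2.imwrite("pics/top8c.png",cv2.resize(i[170:320,170:370],(800,600),interpolation=cv2.INTER_CUBIC))
```

```text
[ 0.46625238 -0.27543042  0.2213864 ] [-0.40291828 -0.26703958 -0.66366536] 0.05653241919040624
```

View pics/side8c.png

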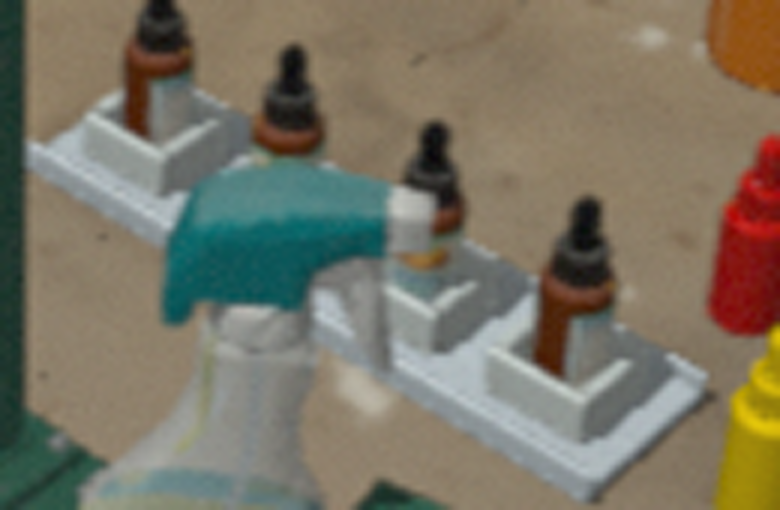

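View pics/top8c.png

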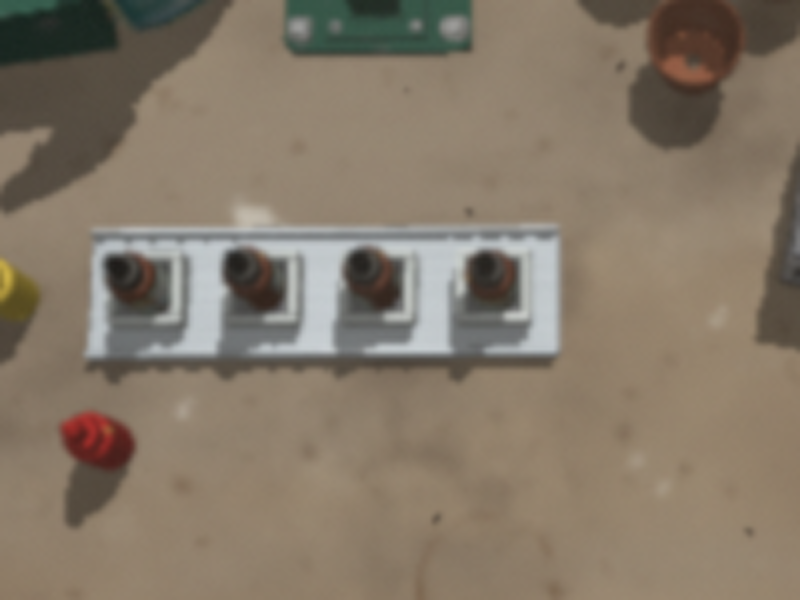

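View pics/side8.png

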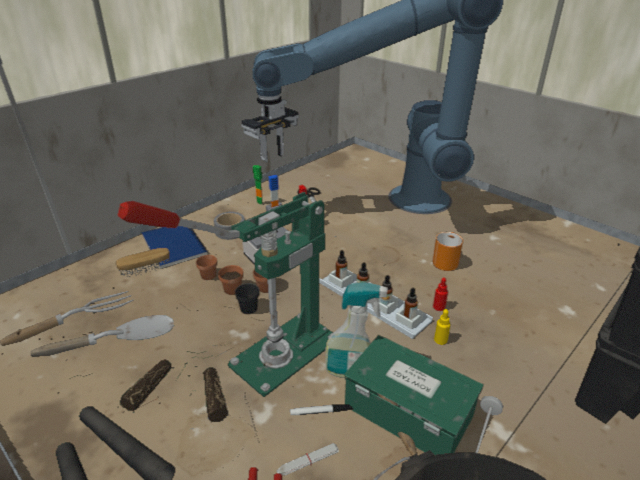

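All four cups now hold upright bottles. The side view sees the blue handle at about (274,183), so I'll cross-check the paddle position there and check that the look-alikes are clear.

Run:
```python
from h import *
i=cv2.imread("pics/side8.png");f=12;ox,oy=245,155
c=cv2.resize(i[oy:oy+50,ox:ox+65],None,fx=f,fy=f,interpolation=cv2.INTER_CUBIC)
def dr(P,col): cv2.polylines(c,[np.int32([(proj("side",q)-(ox,oy)+.5)*f-.5 for q in P])],True,col,1)
a=np.deg2rad(-22);R=np.array([[np.cos(a),-np.sin(a)],[np.sin(a),np.cos(a)]])
for z in(.108,.158): dr([(*(np.array([.466,-.277])+R@[sx*.015,sy*.009]),z) for sx,sy in((1,1),(1,-1),(-1,-1),(-1,1))],(0,255,255))
cv2.imwrite("pics/padov.png",c)
print("red",onz("top",(412,288),.15),"green",onz("top",(506,286.5),.16))
```

```text
red [ 0.4393565  -0.16447592  0.15      ] green [ 0.44105116 -0.3809066   0.16      ]
```

View pics/padov.png

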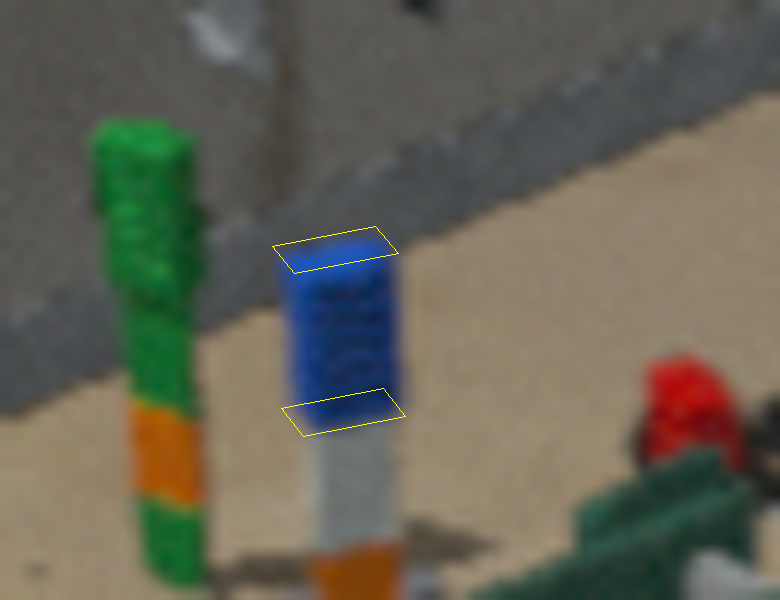

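Run:
```python
from h import *
for n,a,b in(("green",(506,286.5),(257,167)),("red",(412,288),(302,186)),("blue",(460,275.5),(273.5,176.5))):
    o1,d1=ray("top",a);o2,d2=ray("side",b)
    A=np.stack([d1,-d2],1);t=np.linalg.lstsq(A,o2-o1,rcond=None)[0]
    print(n,o1+d1*t[0],o2+d2*t[1])
```

```text
green [ 0.44262898 -0.38683232  0.14441649] [ 0.44163383 -0.38573664  0.14389909]
red [ 0.43939671 -0.16454844  0.14959284] [ 0.44010167 -0.16538415  0.14981132]
blue [ 0.46772952 -0.27704402  0.15592178] [ 0.46474286 -0.27364545  0.15458528]
```

Call:
servo_tool --gripper '[0.6,0.6,0.6,0.6,0.6,0.6,0.6,0.6,0.6,0.6,0.6,0.6,0.6,0.6]' --translation '[[-0.0015,0,0],[0,0,0],[0,0,0],[0,0,0],[0,0,0],[0,0,0],[0,0,0],[0,0,0],[0,0,0],[0,0,0],[0,0,0],[0,0,0],[0,0,0],[0,0,0]]' --twist '[[0,0,-6.8],[0,0,-6.8],[0,0,-6.8],[0,0,-6.8],[0,0,-6.8],[0,0,-6.8],[0,0,-6.8],[0,0,-6.8],[0,0,-6.8],[0,0,-6.8],[0,0,0],[0,0,0],[0,0,0],[0,0,0]]'

```text
time: 21.63
tool_pos: [0.4664, -0.278, 0.2225]
tool_rot: [[-0.927, 0.376, 0.0], [0.376, 0.927, 0.0], [-0.0, 0.0, -1.0]]
force: [-0.5, -0.4, -0.3]
finger_gap: 0.0566
```

Call:
servo_tool --gripper '[0.6,0.6,0.6,0.6,0.6,0.6,0,0,0,0,0,0,0,0,0,0]' --translation '[[0,0.001,0.02],[0,0,0.03],[0,0,0.03],[0,0,0.02],[0,0,0.0045],[0,0,0],[0,0,0],[0,0,0],[0,0,0],[0,0,0],[0,0,0],[0,0,0],[0,0,0],[0,0,0],[0,0,0],[0,0,0]]' --twist '[[0,0,0],[0,0,0],[0,0,0],[0,0,0],[0,0,0],[0,0,0],[0,0,0],[0,0,0],[0,0,0],[0,0,0],[0,0,0],[0,0,0],[0,0,0],[0,0,0],[0,0,0],[0,0,0]]'

```text
time: 22.97
tool_pos: [0.4669, -0.2776, 0.1184]
tool_rot: [[-0.927, 0.375, 0.001], [0.375, 0.927, -0.0], [-0.001, -0.0, -1.0]]
force: [0.8, 0.4, 3.1]
finger_gap: 0.0177
```

Call:
servo_tool --gripper '[0,0,0,0,0,0,0,0,0]' --translation '[[0,0,-0.01],[0,0,-0.015],[0,0,-0.02],[0,0,-0.02],[0,0,-0.025],[0,0,-0.025],[0,0,-0.015],[0,0,0],[0,0,0]]' --twist '[[0,0,0],[0,0,0],[0,0,0],[0,0,0],[0,0,0],[0,0,0],[0,0,0],[0,0,0],[0,0,0]]'

```text
time: 23.72
tool_pos: [0.4667, -0.2776, 0.2485]
tool_rot: [[-0.927, 0.375, 0.001], [0.375, 0.927, -0.001], [-0.001, -0.001, -1.0]]
force: [-0.4, -0.5, -1.2]
finger_gap: 0.0181
```

Run:
```python
from h import *
s=r.sense();print(s['tool_pos'],s['force'],s['finger_gap'],s['tool_rot'][:,1])
i=r.read_camera("side")[...,::-1];cv2.imwrite("pics/side9.png",i)
j=r.read_camera("top")[...,::-1];cv2.imwrite("pics/top9.png",j)
a=cv2.resize(i[120:220,220:320],(600,600),interpolation=cv2.INTER_CUBIC);cv2.imwrite("pics/s9c.png",a)
a=cv2.resize(j[190:320,370:540],(785,600),interpolation=cv2.INTER_CUBIC);cv2.imwrite("pics/t9c.png",a)
```

```text
[ 0.46674133 -0.27757399  0.24851061] [-0.40718054 -0.49927559 -1.20648532] 0.018130043781044693 [ 3.74931248e-01  9.27052475e-01 -5.18321954e-04]
```

View pics/s9c.png

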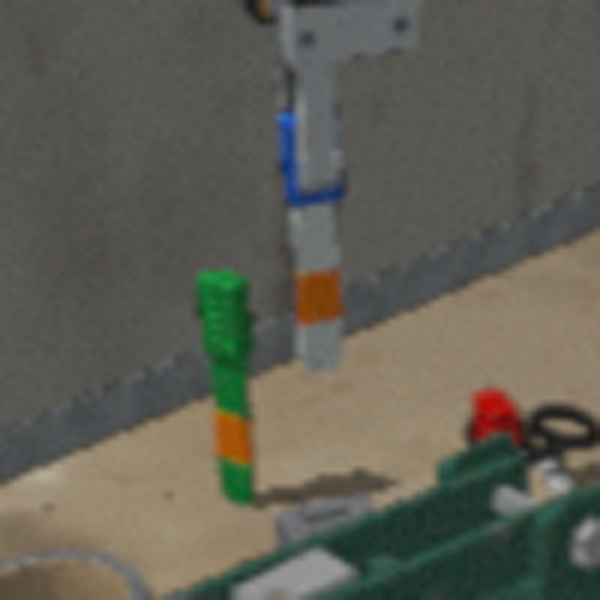

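View pics/t9c.png

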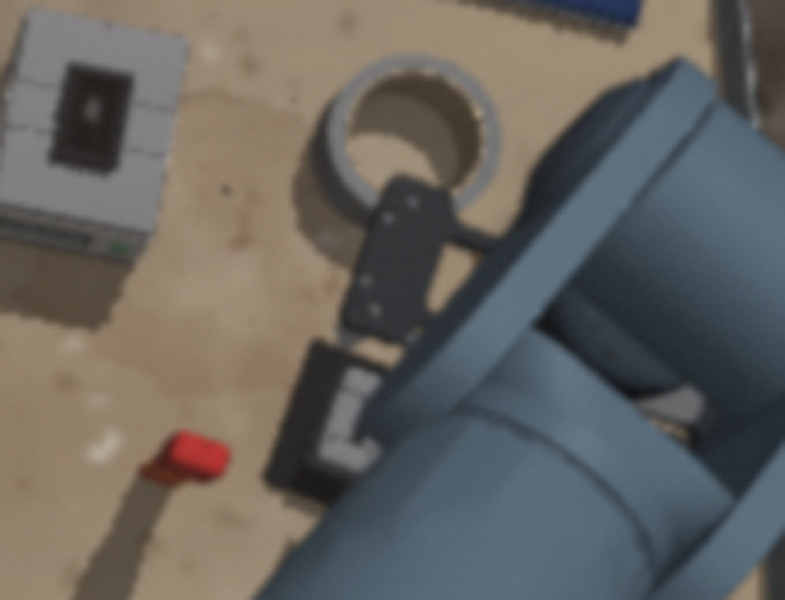

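Run:
```python
from h import *
i=cv2.imread("pics/side9.png");f=14;ox,oy=253,135
c=cv2.resize(i[oy:oy+50,ox:ox+45],None,fx=f,fy=f,interpolation=cv2.INTER_CUBIC)
c=c[:600*1]
p=np.array([.4667,-.2776]);a=np.deg2rad(-22);R=np.array([[np.cos(a),-np.sin(a)],[np.sin(a),np.cos(a)]])
def dr(P,col): cv2.polylines(c,[np.int32([(proj("side",q)-(ox,oy)+.5)*f-.5 for q in P])],True,col,1)
def box(w,t,z): return [(*(p+R@[sx*w/2,sy*t/2]),z) for sx,sy in((1,1),(1,-1),(-1,-1),(-1,1))]
t=.1385
for w,th,z in((.024,.006,t+.008),(.024,.006,t+.03),(.024,.006,t+.06),(.030,.018,t+.1),(.03,.018,t+.15)): dr(box(w,th,z),(0,255,255))
cv2.imwrite("pics/p9.png",cv2.resize(c,None,fx=.85,fy=.85))
```

```text
(no output)
```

View pics/p9.png

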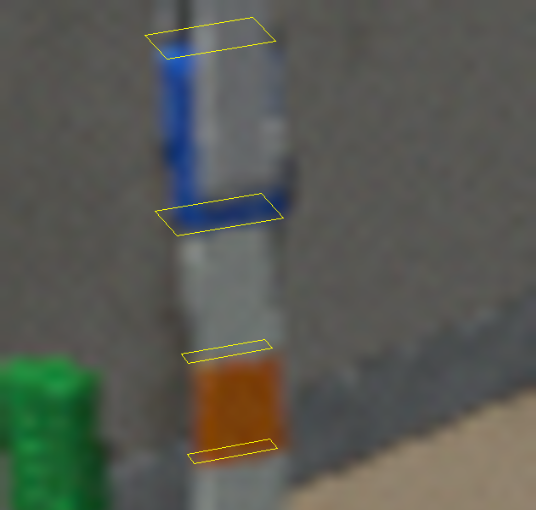

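```bash
python3 - <<'E'
from h import *
p=np.array([.4667,-.2776]);a=np.deg2rad(-22);R=np.array([[np.cos(a),-np.sin(a)],[np.sin(a),np.cos(a)]])
s=14*.85
for yy in(.009,.0215):
  for x in(-.008,.008):
    print(yy,x,[((proj("side",(*(p+R@[x,yy]),z))-(253,135)+.5)*s).round(0) for z in(.2485,.27)])
E
python3 - <<'E'
import cv2
i=cv2.imread("pics/side9.png")
cv2.imwrite("pics/f9.png",cv2.resize(i[120:165,255:295],(640,720)[::1],interpolation=cv2.INTER_CUBIC)[:600])
E
```

```text
0.009 -0.008 [array([258., 188.]), array([254., 112.])]
0.009 0.008 [array([201., 197.]), array([197., 122.])]
0.0215 -0.008 [array([274., 205.]), array([270., 129.])]
0.0215 0.008 [array([217., 215.]), array([213., 139.])]
```

View pics/f9.png

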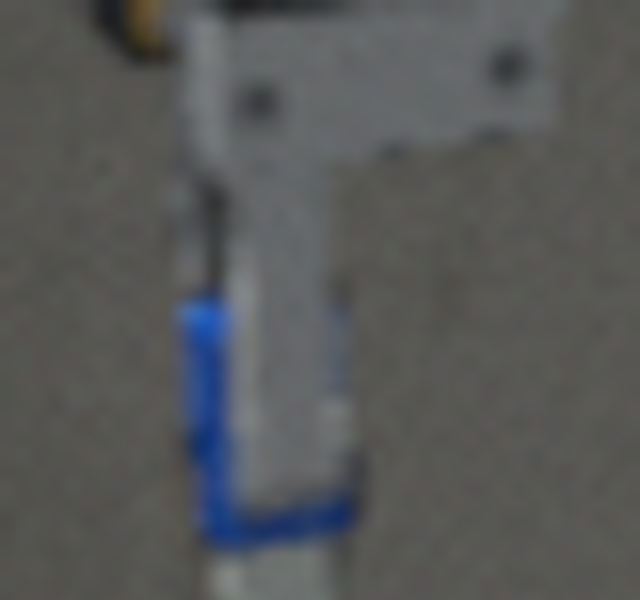

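Call:
servo_tool --gripper '[0,0,0,0,0,0,0,0,0,0,0,0,0,0,0]' --translation '[[0,0,0],[0,0,0],[-0.008,0.01,0],[-0.017,0.024,0],[-0.018,0.026,0],[-0.018,0.026,0],[-0.018,0.026,0],[-0.018,0.026,0],[-0.018,0.026,0],[-0.011,0.016,0],[-0.005,0.006,0],[0,0,0],[0,0,0],[0,0,0],[0,0,0]]' --twist '[[0,0,-5],[0,0,-5],[0,0,0],[0,0,0],[0,0,0],[0,0,0],[0,0,0],[0,0,0],[0,0,0],[0,0,0],[0,0,0],[0,0,0],[0,0,0],[0,0,0],[0,0,0]]'

```text
time: 25.07
tool_pos: [0.6328, -0.1237, 0.2478]
tool_rot: [[-0.978, 0.21, -0.0], [0.21, 0.978, -0.0], [0.0, -0.0, -1.0]]
force: [0.2, -0.7, 0.1]
finger_gap: 0.0178
```

Run:
```python
from h import *
s=r.sense();print(s['tool_pos'],s['force'],s['finger_gap'],s['tool_rot'][:,1])
i=r.read_camera("side")[...,::-1];cv2.imwrite("pics/side10.png",i)
j=r.read_camera("top")[...,::-1];cv2.imwrite("pics/top10.png",j)
a=cv2.resize(i[130:280,200:350],(600,600),interpolation=cv2.INTER_CUBIC);cv2.imwrite("pics/s10c.png",a)
a=cv2.resize(j[160:270,340:500],(800,550),interpolation=cv2.INTER_CUBIC);cv2.imwrite("pics/t10c.png",a)
```

```text
[ 0.63280937 -0.12372875  0.24783674] [ 0.17183492 -0.67928311  0.14725401] 0.017841452244181575 [ 2.10122925e-01  9.77674969e-01 -1.02301975e-04]
```

View pics/s10c.png

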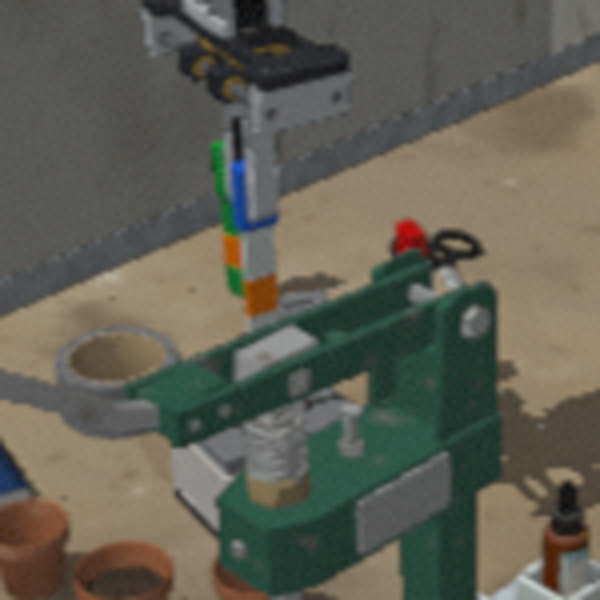

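View pics/t10c.png

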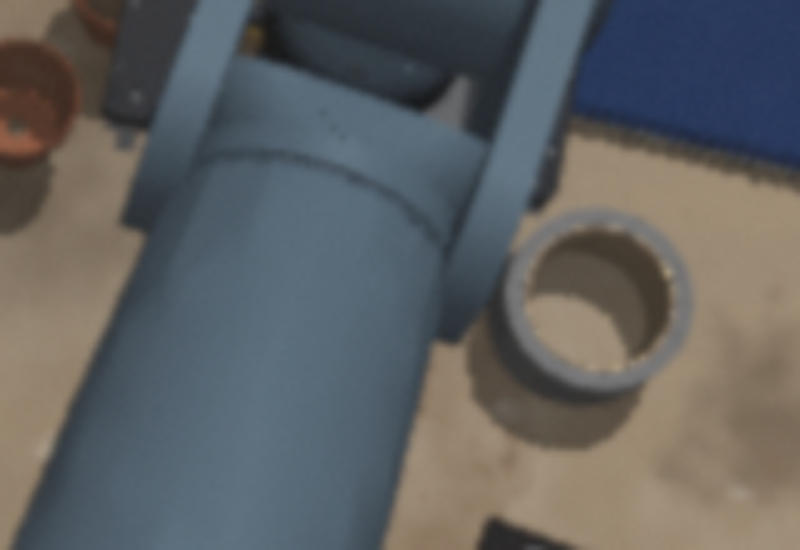

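The slot is hidden from both cameras at this point, so I'll go down in small steps and rely on the force reading and the sloping lips.

Call:
servo_tool --gripper '[0,0,0,0,0,0]' --translation '[[-0.0005,0.001,0.015],[0,0,0.02],[0,0,0.01],[0,0,0.004],[0,0,0],[0,0,0]]' --twist '[[0,0,0],[0,0,0],[0,0,0],[0,0,0],[0,0,0],[0,0,0]]'

```text
time: 25.67
tool_pos: [0.6344, -0.1222, 0.1997]
tool_rot: [[-0.978, 0.209, 0.001], [0.209, 0.978, -0.0], [-0.001, -0.0, -1.0]]
force: [-0.3, 0.5, -0.3]
finger_gap: 0.0179
```

Call:
servo_tool --gripper '[0,0,0]' --translation '[[0,0,0.002],[0,0,0.002],[0,0,0]]' --twist '[[0,0,0],[0,0,0],[0,0,0]]'

```text
time: 25.92
tool_pos: [0.6348, -0.1225, 0.1961]
tool_rot: [[-0.978, 0.208, 0.002], [0.208, 0.978, -0.002], [-0.002, -0.001, -1.0]]
force: [0.7, -1.8, 1.9]
finger_gap: 0.018
```

Call:
servo_tool --gripper '[0,0,0,0,0]' --translation '[[0,-0.002,0],[0,0,0],[0,0,0.002],[0,0,0],[0,0,0]]' --twist '[[0,0,0],[0,0,0],[0,0,0],[0,0,0],[0,0,0]]'

```text
time: 26.33
tool_pos: [0.6337, -0.1243, 0.1928]
tool_rot: [[-0.978, 0.208, -0.0], [0.208, 0.978, -0.001], [-0.0, -0.001, -1.0]]
force: [-0.1, -2.1, 0.7]
finger_gap: 0.018
```

Still a −y push (the near lip), so shift −y a bit more and keep lowering.

Call:
servo_tool --gripper '[0,0,0,0,0]' --translation '[[0,-0.0015,0],[0,0,0],[0,0,0.002],[0,0,0],[0,0,0]]' --twist '[[0,0,0],[0,0,0],[0,0,0],[0,0,0],[0,0,0]]'

```text
time: 26.75
tool_pos: [0.6332, -0.1251, 0.1905]
tool_rot: [[-0.978, 0.208, -0.001], [0.208, 0.978, 0.001], [0.001, 0.0, -1.0]]
force: [-0.6, 0.4, -0.6]
finger_gap: 0.018
```

Call:
servo_tool --gripper '[0,0,0,0,0]' --translation '[[0,0,0.002],[0,0,0.002],[0,0,0.002],[0,0,0],[0,0,0]]' --twist '[[0,0,0],[0,0,0],[0,0,0],[0,0,0],[0,0,0]]'

```text
time: 27.17
tool_pos: [0.6332, -0.1254, 0.1846]
tool_rot: [[-0.978, 0.208, -0.001], [0.208, 0.978, 0.0], [0.001, -0.0, -1.0]]
force: [-0.7, -0.4, -0.1]
finger_gap: 0.0179
```

Call:
servo_tool --gripper '[0,0,0,0,0]' --translation '[[0,0,0.002],[0,0,0.002],[0,0,0.002],[0,0,0],[0,0,0]]' --twist '[[0,0,0],[0,0,0],[0,0,0],[0,0,0],[0,0,0]]'

```text
time: 27.58
tool_pos: [0.6333, -0.1254, 0.1786]
tool_rot: [[-0.978, 0.208, -0.001], [0.208, 0.978, -0.0], [0.001, -0.0, -1.0]]
force: [-0.7, -0.9, -0.6]
finger_gap: 0.0178
```

Call:
servo_tool --gripper '[0,0,0,0,0,0]' --translation '[[0,0,0.003],[0,0,0.003],[0,0,0.003],[0,0,0.002],[0,0,0],[0,0,0]]' --twist '[[0,0,0],[0,0,0],[0,0,0],[0,0,0],[0,0,0],[0,0,0]]'

```text
time: 28.08
tool_pos: [0.6332, -0.1254, 0.1675]
tool_rot: [[-0.978, 0.208, -0.001], [0.208, 0.978, 0.0], [0.001, -0.0, -1.0]]
force: [-0.8, -0.8, -1.5]
finger_gap: 0.0178
```

Call:
servo_tool --gripper '[0,0,0,0,0,0]' --translation '[[0,0,0.003],[0,0,0.003],[0,0,0.003],[0,0,0.002],[0,0,0],[0,0,0]]' --twist '[[0,0,0],[0,0,0],[0,0,0],[0,0,0],[0,0,0],[0,0,0]]'

```text
time: 28.58
tool_pos: [0.6332, -0.1254, 0.1564]
tool_rot: [[-0.978, 0.208, -0.001], [0.208, 0.978, 0.0], [0.001, -0.0, -1.0]]
force: [-0.8, -1.6, -1.7]
finger_gap: 0.018
```

Run:
```python
from h import *
s=r.sense();print(s['tool_pos'],s['force'],s['finger_gap'],s['tool_rot'][:,2])
i=r.read_camera("side")[...,::-1];cv2.imwrite("pics/side11.png",i)
j=r.read_camera("top")[...,::-1];cv2.imwrite("pics/top11.png",j)
a=cv2.resize(i[150:350,200:460],(780,600),interpolation=cv2.INTER_CUBIC);cv2.imwrite("pics/s11c.png",a)
# tape check
d=cv2.absdiff(cv2.imread("pics/top0.png")[200:245,436:482],j[200:245,436:482]);print("tape diff",d.mean(),d.max())
d=cv2.absdiff(cv2.imread("pics/top8.png")[222:266,186:316],j[222:266,186:316]);print("rack diff",d.mean(),d.max())
```

```text
[ 0.6332149  -0.12536754  0.15640521] [-0.81323283 -1.62712005 -1.74391932] 0.01797759693460422 [-7.68289408e-04  6.65420274e-05 -9.99999703e-01]
tape diff 3.679549114331723 103
rack diff 0.781934731934732 3
```

View pics/s11c.png

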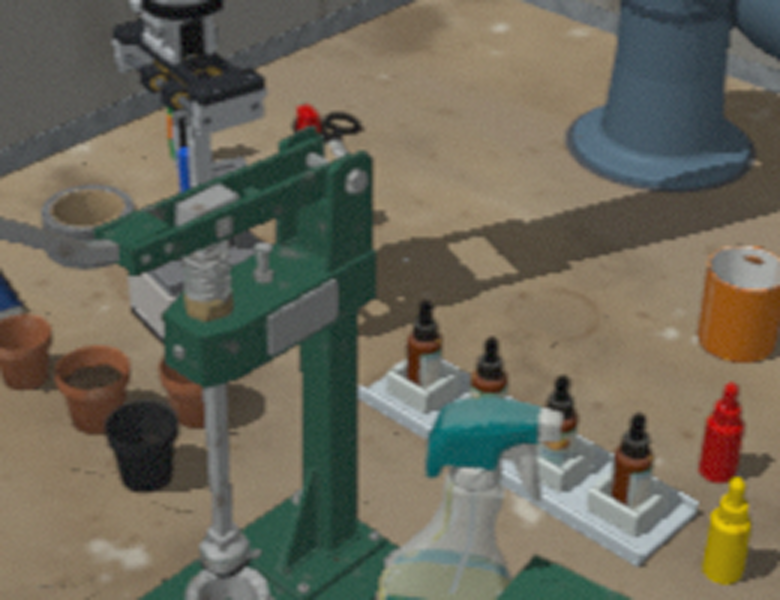

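View pics/top11.png

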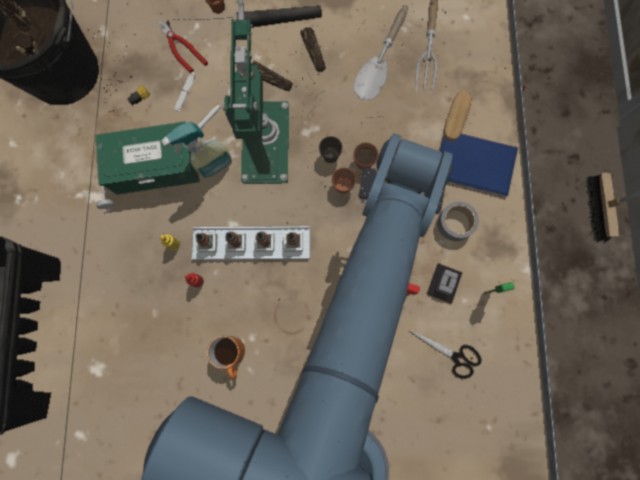

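```bash
python3 -c "
from station import r
print(r.sense()['time']);print(r.job_done())"
```

```text
28.6833
the job is handed in; nothing more can be done
None
```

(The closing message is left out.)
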